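# Clear the drawing board and set up the panel for ruling

## Robot

A 7-joint arm with a two-finger parallel gripper is mounted at the origin on the work surface. World frame = base frame: x ahead of the robot, y to its left, z up, the work surface at z = 0. Lengths are in mm, angles in rad, forces in N, time in s.
With the tool pointing down it reaches from about 425 to 950 mm from the base axis. Payload 16.7 kg.
Tool frame: the origin (TCP) lies at the very end of the fingers, on their centre line; the grasp point (between the pads) lies 19 mm behind it (ctrl.pinch_z is the distance from the TCP to the grasp point, in mm); z points along the fingers, x is the direction in which the jaws open and shut, and the axes are right-handed (so a half turn about z gives the same grasp; the last joint's range is limited). The gripper opens to 94 mm and grips with 3 to 60 N. Pads are 16 mm wide; open, the fingers measure 119 mm over their backs; the gripper's body (75 mm by 177 mm) begins 78 mm behind the grasp point.
Start: joints at [0.995, 0.426, 0.074, 1.606, -0.034, 1.111, -0.067], TCP at [279.388, -614.424, 205.467] pointing down, gripper open.
Joint ranges: [-2.85, 2.85], [-0.5, 2.14], [-1.23, 1.37], [0.21, 2.46], [-1.02, 4.16], [0.16, 2.05], [-2.73, 2.73]. Speed limits (rad/s): [1.89, 1.89, 2.39, 2.39, 3.01, 3.01, 3.01].

## Interface

Orientations are given as a rotation vector (axis times angle).
In Python, from workcell import readout, viewer, ctrl gives the robot as it stands. The module is installed in compiled form; this text tells all that it offers.
- The arm moves only by the tool apply_moves, never from a script. Its argument "moves" is a list of rows, each a list of 7 numbers: the finger opening in m, from 0 to 0.094, then the shift along the world's x, y, z in m, then the turn, a rotation vector about the world's x, y, z in rad. A call has 1 to 12 rows; each row is the pose to reach, as a shift and turn from the pose commanded when the call began; what a row does not reach only later rows make up. A row lasts 1/8 s, in which the tool goes at most 62.5 mm and 10.7 degrees, less where a joint would pass 70% of its speed; a pose out of reach is approached as far as the arm can. A call with a gripper value outside its range is refused whole. The fingers move at their own pace and stop on an object; "squeeze" is the grip in N (left out, the last holds). Time passes only in rows, so rows that repeat a pose let the fingers close. It gives the time, the measured TCP pose, the force and the opening at its end, in the units of the state.
- readout.get_state(): the state, without advancing time (a new reading comes with each control period).
- viewer.snapshot(name): name is "side" or "top"; returns the picture (384x512x3 uint8, red, green, blue); there is no depth.
- viewer.calibration(name): a dict with "vfov" (degrees; the focal length in pixels is half the picture's height over the tangent of half this angle, whatever the lens; pixels are square), "cx", "cy" (the principal point, pixels), "k1" (the pictures are not rectified: a ray, as slopes to the right and down, at radius r is drawn at 1 + k1 r^2 times it, then the intrinsics apply), "extrinsics" (4x4, takes a point from world to camera coordinates). Camera axes: x right, y down, z forward; pixel columns grow to the right and rows downward; lengths in mm; the calibration is good to about 2 mm. A picture is of the moment at which its call begins. calibration takes no time and is no camera call.
- ctrl.finish_job(): hands the job in, once; it reports no verdict.
The state is a dict: "t": time; "joints": joint angles; "qvel": joint speeds; "effort": joint torques, N m; "ee_pos": TCP position; "tool_rot": TCP orientation; "force": force on the tool from outside, world axes, zero at the start; "moment": the same for the moment, N m; "grip_width": finger opening in mm.
Only numpy, scipy, OpenCV 4.12 (cv2) and the standard library are available. Lean on these libraries where they do the work, as an engineer would, in place of code of your own. Each camera call takes 0.05 s, during which the arm holds its last target.

## Task

Get the drawing board ready for ruling a margin on the painting panel. First clear the graphite sticks off the board into the slide-lid box and slide its lid fully shut; then push the panel fully home against both fences of the board; last, lay the straightedge flat on the board, rib up, flush against the panel's long edge on the robot's side so that it covers that whole edge. Leave the eraser where it lies.

Things in the scene. Friction and masses are not known exactly. Their poses are not given: they have to be found in the camera images.
- board: fixed plywood drawing board, 320 (x) x 400 (y) x 10 mm, on the bench; origin at the centre of its underside; x points away from the robot, y to the robot's left (yaw varies by 0.1 rad). Two dark wooden fences, 16 mm thick, 12 mm high above the board: far fence, inner face at x = 118 mm, y = -124 to 166; left fence, inner face at y = 150 mm, x = 13 to 118
- corner (a point): the inner corner where the two fences meet, at the level of the board's top; same axes as the board. The registered panel lies at negative x and negative y of it, its origin at (-55, -75, 0) mm
- panel: loose white-primed wooden painting panel, 110 (x) x 150 (y) x 14 mm, about 0.22 kg, lying on the board, skewed by up to about 0.2 rad; origin at the centre of its underside, axes nearly those of the board at the start. It is too wide to grasp; push it by its edges, it slides under 2 to 4 N
- rule: aluminium straightedge, 0.3 kg: flat plate 200 (x) x 50 (y) x 10 mm with a grip rib along the middle of its top, 120 x 14 mm, 26 mm high (top 36 mm above the underside); origin at the centre of the underside, x along its length, z up. Long edges alike. Starts on the bench left or right of the board. Laid rightly, its centre is 80 mm to -x of the panel's
- eraser: white eraser with a cardboard sleeve, 58 x 34 x 15 mm, lying on the board in one of the places where sticks may lie; not part of the job, leave it; origin at the centre of its underside, x along its length
- box: fixed wooden slide-lid box, 310 (x) x 144 (y) mm, on the bench left or right of the board; origin at the centre of its underside, x along its length, away from the robot. The half nearer the robot is the well, the other half is solid. Walls 48 mm high; the lid runs on them between two side rails whose tops are 56 mm high
- well (a point): centre of the well's floor, 8 mm above the bench, axes of the box. The well is 150 (x) x 128 (y) mm inside and 40 mm deep; open, a 100 mm stick fits in it along or across
- lid (a joint): slide of the box's flat lid, in m: 0 = fully closed over the well, 0.150 = fully open (over the solid half); the lid moves along the box's +x as it opens, stays where it is left, needs about 2 N. Starts between 0 and 0.05
- lid_grip (a point): top centre of the lid's grip rib; the rib runs across the box (along its y), 70 mm long, 14 mm thick and 24 mm high above the lid's plate, its top 78 mm above the bench
- stick1: square graphite stick, dark grey, 100 x 18 x 18 mm, 70 g; origin at the centre of its underside, x along its length, z up. Two to four of the four are present
- stick2: square graphite stick, dark grey, 100 x 18 x 18 mm, 70 g; origin at the centre of its underside, x along its length, z up. Two to four of the four are present
- stick3: square graphite stick, dark grey, 100 x 18 x 18 mm, 70 g; origin at the centre of its underside, x along its length, z up. Two to four of the four are present
- stick4: square graphite stick, dark grey, 100 x 18 x 18 mm, 70 g; origin at the centre of its underside, x along its length, z up. Two to four of the four are present

How it is judged:
By the outcome, as a careful person would: the job done as asked, in the order asked, and still so for the second after the job is handed in, with the robot touching nothing.
Of stick1, stick2, stick3, stick4 only 2 to 4 are there at a start; the rules pass over those that are not, and their reading is None.
At some moment in a run one of panel, rule may be knocked a few centimetres aside while the robot is not near it.
Once in a run the grip may slacken for a moment while it holds something.
It also fails if it takes over 210 s, if anything falls off the work surface, if the arm or the gripper's body presses on something with over 40 N, if the wrist force passes 120 N, or if a joint passes its speed limit or range.

## Working session

There is one attempt and no reset: what is moved stays moved. The work goes in short steps, Python scripts to look and compute and a tool call to move; the robot and the scene stay as the last step left them, time stands still between calls to the robot, and variables do not carry over. Pictures are saved under pics/ and viewed, and the job is handed in when it is done.

Besides the shell and the picture viewer there is one more tool, called after "Call:" by a JSON object that holds its "api" and its "payload". apply_moves: Moves the arm, as the interface text tells. Its arguments: {"type":"object","properties":{"moves":{"type":"array"},"squeeze":{"type":"number"}},"required":["moves"]}

```bash
mkdir -p pics; ls; cat > h.py <<'E'
import numpy as np, cv2
from workcell import readout, viewer, ctrl
def snap(n,f):
    im=viewer.snapshot(n); cv2.imwrite('pics/'+f+'.png',cv2.cvtColor(im,cv2.COLOR_RGB2BGR)); return im
E
python3 - <<'E'
from h import *
for n in('top','side'):
    im=snap(n,n+'0'); print(im.shape); c=viewer.calibration(n); print(c)
print(readout.get_state())
E
```

```text
pics
(384, 512, 3)
{'vfov': 48.49820969171267, 'cx': 257.4876689497824, 'cy': 190.749929234771, 'k1': -0.1306622742390372, 'extrinsics': array([[-5.09301275e-04, -9.99317474e-01, -3.69367954e-02,
         2.16526532e+01],
       [-9.82116080e-01,  7.45415528e-03, -1.88128791e-01,
         5.68721992e+02],
       [ 1.88275721e-01,  3.61804064e-02, -9.81449556e-01,
         9.39479615e+02],
       [ 0.00000000e+00,  0.00000000e+00,  0.00000000e+00,
         1.00000000e+00]])}
(384, 512, 3)
{'vfov': 47.96456261514144, 'cx': 257.0489223221213, 'cy': 187.42170763831746, 'k1': -0.1394332664875121, 'extrinsics': array([[-9.05079510e-01, -4.25203850e-01, -5.72421269e-03,
         4.90871910e+02],
       [-3.19233529e-01,  6.88283112e-01, -6.51426367e-01,
         2.20597846e+02],
       [ 2.80928878e-01, -5.87765297e-01, -7.58690267e-01,
         9.27069156e+02],
       [ 0.00000000e+00,  0.00000000e+00,  0.00000000e+00,
         1.00000000e+00]])}
{'t': 0.1, 'joints': array([ 0.99448817,  0.42663548,  0.07388098,  1.60650748, -0.03411457,
        1.11076946, -0.06708083]), 'qvel': array([ 0.00085343, -0.00130845, -0.00026572, -0.00223908,  0.00060062,
        0.0012203 , -0.00072131]), 'effort': array([ 7.85372191e-03, -9.37472248e+01,  3.67663622e+00, -4.55045807e+01,
       -4.86216636e-02,  1.67015271e-02, -3.95608026e-05]), 'ee_pos': array([ 279.24265195, -614.13140464,  204.88479956]), 'tool_rot': array([-2.64105510e+00,  1.70035387e+00,  1.45571819e-03]), 'force': array([ 0.08148884,  0.3952946 , -0.16237773]), 'moment': array([-0.04427559,  0.00918306,  0.02201009]), 'grip_width': 93.84153335922902}
```

View pics/top0.png

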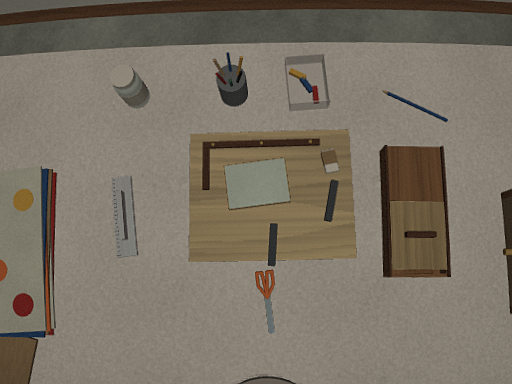

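View pics/side0.png

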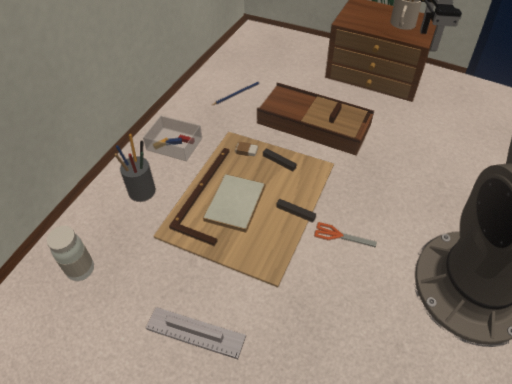

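```bash
cat >> h.py <<'E'
from scipy.spatial.transform import Rotation as Ro
def K(n):
    c=viewer.calibration(n); f=192/np.tan(np.radians(c['vfov'])/2)
    return c,np.array([[f,0,c['cx']],[0,f,c['cy']],[0,0,1]]),c['extrinsics']
def px2w(n,uv,z):
    c,k,E=K(n); uv=np.atleast_2d(np.asarray(uv,float))
    d=cv2.undistortPoints(uv.reshape(-1,1,2),k,np.array([c['k1'],0,0,0,0.])).reshape(-1,2)
    # model: distort(r)=1+k1 r^2 (opencv same)
    R=E[:3,:3];o=-R.T@E[:3,3]
    D=np.c_[d,np.ones(len(d))]@R
    s=(z-o[2])/D[:,2]
    return o+s[:,None]*D
def w2px(n,P):
    c,k,E=K(n); P=np.atleast_2d(np.asarray(P,float))
    return cv2.projectPoints(P,cv2.Rodrigues(E[:3,:3])[0],E[:3,3],k,np.array([c['k1'],0,0,0,0.]))[0].reshape(-1,2)
def rect(n,mask,z):
    """largest contours -> plane z -> minAreaRect; returns list (center, long,short, angle of long axis, area)"""
    cs,_=cv2.findContours(mask.astype(np.uint8),cv2.RETR_EXTERNAL,cv2.CHAIN_APPROX_NONE)
    out=[]
    for c in cs:
        if cv2.contourArea(c)<20: continue
        w=px2w(n,c.reshape(-1,2),z)[:,:2].astype(np.float32)
        (cx,cy),(a,b),th=cv2.minAreaRect(w); 
        if a<b: a,b,th=b,a,th+90
        th=(th+90)%180-90
        m=c.reshape(-1,2).mean(0)
        out.append((m.round(0),np.round([cx,cy,a,b,th],1),cv2.contourArea(c)))
    return out
def state():
    s=readout.get_state(); r=Ro.from_rotvec(s['tool_rot']).as_matrix()
    print('t',round(s['t'],2),'pos',s['ee_pos'].round(1),'yaw_jaw',np.degrees(np.arctan2(r[1,0],r[0,0])).round(1),'z',r[:,2].round(3),'F',s['force'].round(1),'w',round(s['grip_width'],1)); return s
E
python3 - <<'E'
from h import *
state()
im=cv2.imread('pics/top0.png')
h=cv2.cvtColor(im,cv2.COLOR_BGR2HSV)
cv2.imwrite('pics/c1.png',cv2.resize(im[120:275,180:460],None,fx=2.8,fy=2.8,interpolation=cv2.INTER_CUBIC))
cv2.imwrite('pics/c2.png',cv2.resize(im[165:270,95:155],None,fx=5,fy=5,interpolation=cv2.INTER_CUBIC))
for n,p in dict(stick=(331,200),stick2=(272,244),panel=(257,185),board=(220,240),fence=(206,170),er=(331,154),er2=(332,168),lid=(425,215),solid=(415,170),rib=(420,234),wall=(384,200),rule=(118,200),bench=(370,300),rrib=(125,215)).items(): print(n,im[p[1],p[0]],h[p[1],p[0]])
E
```

```text
t 0.1 pos [ 279.2 -614.1  204.9] yaw_jaw -65.5 z [-0.001  0.001 -1.   ] F [ 0.1  0.4 -0.2] w 93.8
stick [44 47 45] [50 16 47]
stick2 [51 49 47] [105  20  51]
panel [124 138 133] [ 41  26 138]
board [ 82 112 128] [ 20  92 128]
fence [25 34 50] [ 11 128  50]
er [55 78 99] [ 16 113  99]
er2 [127 143 148] [ 23  36 148]
lid [ 58  88 105] [ 19 114 105]
solid [43 62 89] [ 12 132  89]
rib [24 36 54] [ 12 142  54]
wall [20 33 44] [ 16 139  44]
rule [115 122 124] [ 23  19 124]
bench [121 132 140] [ 17  35 140]
rrib [60 62 66] [10 23 66]
```

View pics/c1.png

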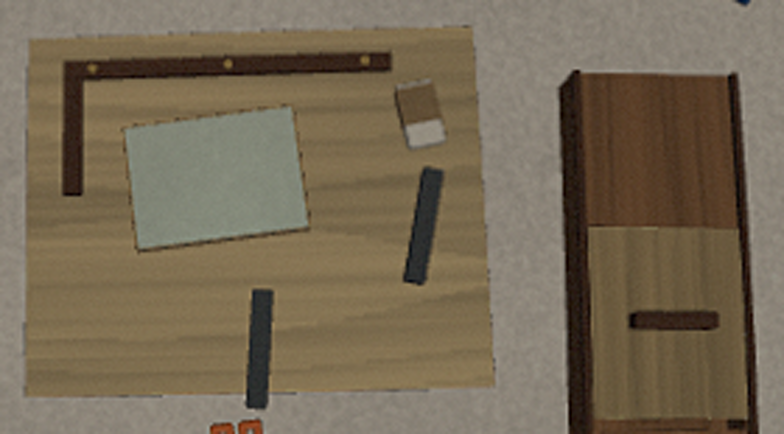

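View pics/c2.png

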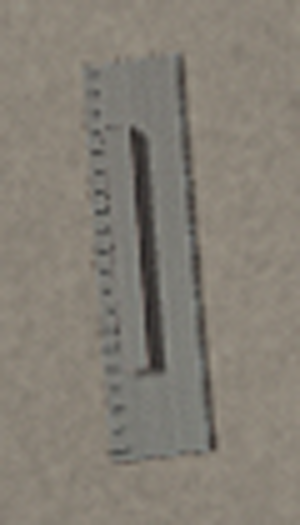

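```bash
cat > m.py <<'E'
from h import *
def masks(im):  # rgb
    h=cv2.cvtColor(im,cv2.COLOR_RGB2HSV); H,S,V=[h[...,i].astype(int) for i in range(3)]
    return H,S,V
if __name__=='__main__':
    im=cv2.cvtColor(cv2.imread('pics/top0.png'),cv2.COLOR_BGR2RGB); H,S,V=masks(im)
    roi=np.zeros(V.shape,bool); roi[125:270,185:360]=1
    for r in rect('top',(V<75)&(S<60)&roi,28): print('stick z28',r)
    p=(S<50)&(V>95)&roi
    p[:,:205]=0; p[:,295:]=0; p[:155]=0; p[215:]=0
    for r in rect('top',p,24): print('panel z24',r)
    roi2=np.zeros(V.shape,bool); roi2[170:262,108:142]=1
    for r in rect('top',((abs(H-17)>3)|(V<100)|(S<26))&roi2,10): print('rule',r)
    r3=np.zeros(V.shape,bool); r3[225:243,400:440]=1
    for r in rect('top',(V<75)&r3,78): print('rib',r)
    f=np.zeros(V.shape,bool); f[130:195,198:325]=1
    for r in rect('top',(V<72)&(S>90)&f,22): print('fence',r)
    b=((S>75)&(V>80))
    b[:,:185]=0;b[:,362:]=0; b[:125]=0; b[268:]=0
    b=cv2.morphologyEx(b.astype(np.uint8),cv2.MORPH_CLOSE,np.ones((9,9)))
    for r in rect('top',b,10): print('board',r)
    cv2.imwrite('pics/box.png',cv2.resize(cv2.imread('pics/top0.png')[140:285,370:460],None,fx=4,fy=4,interpolation=cv2.INTER_CUBIC))
    s=cv2.imread('pics/side0.png')
    cv2.imwrite('pics/boxs.png',cv2.resize(s[80:155,250:380],None,fx=6,fy=6,interpolation=cv2.INTER_CUBIC))
E
python3 m.py
```

```text
stick z28 (array([272., 244.]), array([446.7, -14.3,  98.5,  17.3,  -3.4]), 259.5)
stick z28 (array([331., 200.]), array([ 549.7, -154.3,   99.8,   17.7,  -11.3]), 247.0)
panel z24 (array([257., 183.]), array([594.4,  23. , 145.2, 106.3, -82.8]), 2487.5)
rule (array([124., 216.]), array([519.6, 352.8, 206.2,  59.3,   8. ]), 1579.0)
rib (array([420., 234.]), array([ 462.5, -347.1,   74.3,   13.5,   89.1]), 188.0)
fence (array([247., 150.]), array([643. ,  12.2, 288.8, 120.6, -88.9]), 909.0)
board (array([271., 196.]), array([570. , -10.6, 398.5, 319.5, -88.9]), 20667.0)
```

View pics/box.png

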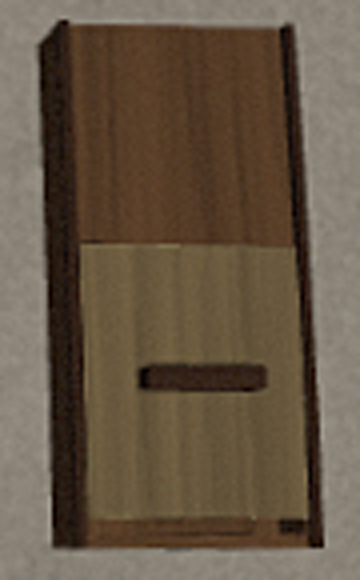

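View pics/boxs.png

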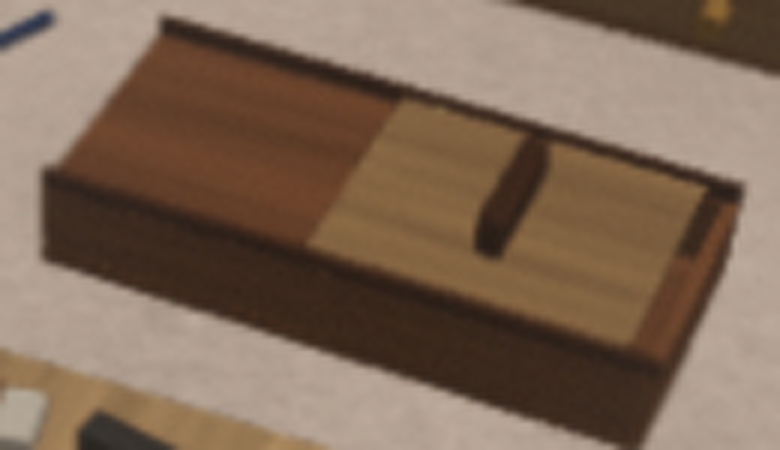

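```bash
python3 - <<'E'
from h import *
q=lambda x,y:(370+x/4-.375,140+y/4-.375)
pts={'R rail outer near':(323,545),'R outer far':(293,25),'R inner near':(308,545),'R inner far':(280,25),'L inner near':(88,545),'L inner far':(70,25),'L outer far top':(58,22)}
for k,v in pts.items(): print(k,px2w('top',[q(*v)],56)[0].round(1))
for k,v in {'lid near L':(88,517),'lid near R':(300,517),'lid far L':(80,243),'lid far R':(295,246),'nearwall':(200,545)}.items(): print(k,px2w('top',[q(*v)],54)[0].round(1))
E
```

```text
R rail outer near [ 367.5 -420.7   56. ]
R outer far [ 674.9 -426.6   56. ]
R inner near [ 367.8 -411.7   56. ]
R inner far [ 674.9 -418.5   56. ]
L inner near [ 370.5 -283.6   56. ]
L inner far [ 675.  -289.7   56. ]
L outer far top [ 676.9 -282.6   56. ]
lid near L [ 386.2 -284.8   54. ]
lid near R [ 383.7 -408.7   54. ]
lid far L [ 543.8 -288.1   54. ]
lid far R [ 540.8 -416.8   54. ]
nearwall [ 369.3 -349.    54. ]
```

Call:
{"api": "apply_moves", "payload": {"moves": [[0.06,0,0.06,0,0,0,0.16],[0.06,0,0.12,0,0,0,0.32],[0.06,0.02,0.18,0,0,0,0.48],[0.06,0.06,0.24,0,0,0,0.64],[0.06,0.12,0.267,-0.02,0,0,0.8],[0.06,0.183,0.267,-0.05,0,0,0.96],[0.06,0.183,0.267,-0.07,0,0,1.12],[0.06,0.183,0.267,-0.09,0,0,1.126],[0.06,0.183,0.267,-0.09,0,0,1.126]]}}

```text
t: 1.23
ee_pos: [461.5, -346.7, 113.9]
tool_rot: [-3.14, 0.028, 0.004]
force: [-0.5, 0.8, 0.2]
grip_width: 60.0
```

```bash
python3 - <<'E'
from h import *
state(); snap('side','s1'); snap('top','t1')
E
```

```text
t 1.23 pos [ 461.5 -346.7  113.9] yaw_jaw -1.0 z [-0.003  0.002 -1.   ] F [-0.5  0.8  0.2] w 60.0
```

View pics/s1.png

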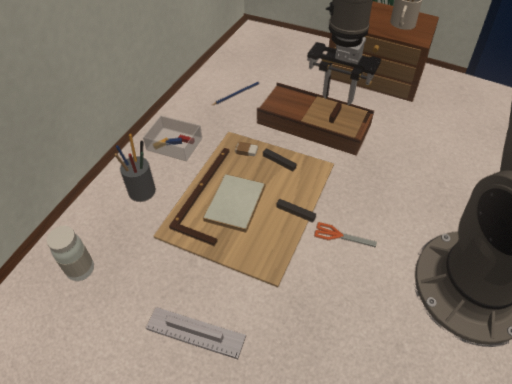

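Call:
{"api": "apply_moves", "payload": {"moves": [[0.06,0,0,-0.03,0,0,0],[0.06,0.001,0,-0.054,0,0,0],[0.06,0.001,0,-0.054,0,0,0],[0.0,0.001,0,-0.054,0,0,0],[0.0,0.001,0,-0.054,0,0,0],[0.0,0.001,0,-0.054,0,0,0],[0.0,0.001,0,-0.054,0,0,0]], "squeeze": 12}}

```text
t: 2.2
ee_pos: [463.5, -347.5, 61.9]
tool_rot: [3.141, -0.028, 0.001]
force: [-0.3, 0.2, -0.3]
grip_width: 23.4
```

Call:
{"api": "apply_moves", "payload": {"moves": [[0,0.015,0,0,0,0,0],[0,0.035,-0.001,0,0,0,0],[0,0.055,-0.001,0,0,0,0],[0,0.075,-0.0015,0,0,0,0],[0,0.095,-0.002,0,0,0,0],[0,0.115,-0.002,0,0,0,0],[0,0.128,-0.0025,0,0,0,0],[0,0.132,-0.0025,0,0,0,0],[0,0.132,-0.0025,0,0,0,0]]}}

```text
t: 3.32
ee_pos: [596.1, -350.2, 61.6]
tool_rot: [3.141, -0.028, 0.001]
force: [0.8, -3.6, 3.0]
grip_width: 13.6
```

Call:
{"api": "apply_moves", "payload": {"moves": [[0,0.003,0,0,0,0,0],[0,0.006,0,0,0,0,0],[0,0.009,0,0,0,0,0],[0,0.012,0,0,0,0,0],[0,0.012,0,0,0,0,0]]}}

```text
t: 3.95
ee_pos: [603.2, -350.5, 61.3]
tool_rot: [-3.141, 0.031, 0.012]
force: [-23.9, 0.6, 20.0]
grip_width: 26.9
```

```bash
python3 - <<'E'
from h import *
state(); snap('side','s2'); snap('top','t2')
E
```

```text
t 3.95 pos [ 603.2 -350.5   61.3] yaw_jaw -1.1 z [-0.007  0.001 -1.   ] F [-23.9   0.6  20. ] w 26.9
```

View pics/s2.png

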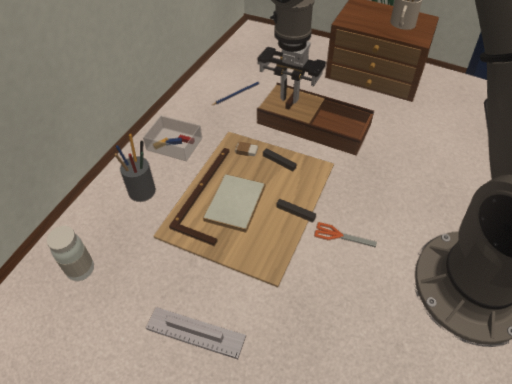

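View pics/t2.png

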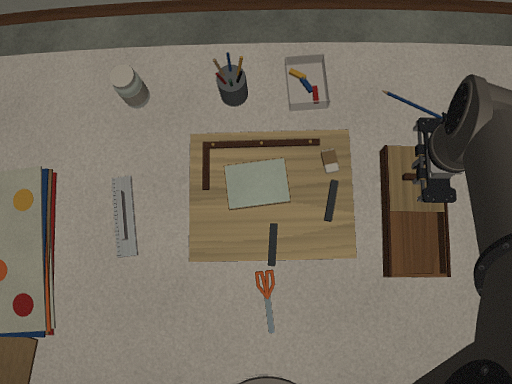

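Call:
{"api": "apply_moves", "payload": {"moves": [[0.06,-0.009,0,0,0,0,0],[0.06,-0.009,0,0,0,0,0],[0.06,-0.009,0,0,0,0,0],[0.06,-0.009,0,0.03,0,0,0],[0.06,-0.009,0,0.09,0,0,-0.17],[0.06,-0.009,0.03,0.12,0,0,-0.34],[0.06,-0.02,0.08,0.12,0,0,-0.51],[0.06,-0.04,0.13,0.12,0,0,-0.68],[0.06,-0.053,0.196,0.1,0,0,-0.85],[0.06,-0.053,0.196,0.07,0,0,-1.02],[0.06,-0.053,0.196,0.07,0,0,-1.19],[0.06,-0.053,0.196,0.07,0,0,-1.36]]}}

```text
t: 5.55
ee_pos: [554.6, -153.2, 131.2]
tool_rot: [-2.42, 2.003, 0.001]
force: [0.1, -0.2, 0.4]
grip_width: 59.9
```

Call:
{"api": "apply_moves", "payload": {"moves": [[0.06,0,0,0,0,0,-0.17],[0.06,0,0,0,0,0,-0.34],[0.06,0,0,0,0,0,-0.389],[0.06,0,0,0,0,0,-0.389]]}}

```text
t: 6.05
ee_pos: [554.7, -153.5, 131.5]
tool_rot: [-1.994, 2.427, -0.0]
force: [0.3, 1.1, 0.1]
grip_width: 60.0
```

```bash
python3 - <<'E'
from h import *
state()
im=snap('top','t3'); snap('side','s3')
H,S,V=[cv2.cvtColor(im,cv2.COLOR_RGB2HSV)[...,i].astype(int) for i in range(3)]
roi=np.zeros(V.shape,bool); roi[125:270,185:360]=1
for r in rect('top',(V<75)&(S<60)&roi,28): print('stick z28',r)
E
```

```text
t 6.05 pos [ 554.7 -153.5  131.5] yaw_jaw -101.2 z [ 0.  0. -1.] F [0.3 1.1 0.1] w 60.0
stick z28 (array([272., 244.]), array([445.8, -14.2,  96.8,  17.2,  -3.6]), 257.0)
stick z28 (array([336., 185.]), array([ 563.9, -149.2,  351.1,  147.3,   -2.5]), 4117.5)
```

View pics/t3.png

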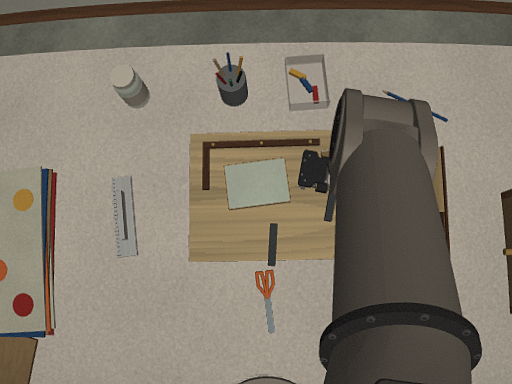

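Call:
{"api": "apply_moves", "payload": {"moves": [[0.06,-0.005,-0.001,-0.05,0,0,0],[0.06,-0.005,-0.001,-0.09,0,0,0],[0.06,-0.005,-0.001,-0.11,0,0,0],[0.06,-0.005,-0.001,-0.118,0,0,0],[0.06,-0.005,-0.001,-0.118,0,0,0],[0.0,-0.005,-0.001,-0.118,0,0,0],[0.0,-0.005,-0.001,-0.118,0,0,0],[0.0,-0.005,-0.001,-0.118,0,0,0],[0.0,-0.005,-0.001,-0.118,0,0,0],[0.0,-0.005,-0.001,-0.118,0,0,0]], "squeeze": 30}}

```text
t: 7.4
ee_pos: [549.4, -155.0, 13.6]
tool_rot: [-1.993, 2.428, -0.0]
force: [0.8, -0.2, 2.6]
grip_width: 17.4
```

Call:
{"api": "apply_moves", "payload": {"moves": [[0.0,0,0,0.02,0,0,0],[0.0,0,0,0.06,0,0,0],[0.0,0,0,0.09,0,0,0],[0.0,0,0,0.09,0,0,0]]}}

```text
t: 7.9
ee_pos: [550.7, -155.2, 105.6]
tool_rot: [-1.991, 2.426, -0.004]
force: [-0.4, -0.5, -0.9]
grip_width: 17.6
```

```bash
python3 - <<'E'
from h import *
state()
im=snap('side','s4')
E
```

```text
t 7.9 pos [ 550.7 -155.2  105.6] yaw_jaw -101.2 z [ 0.004 -0.001 -1.   ] F [-0.4 -0.5 -0.9] w 17.6
```

View pics/s4.png

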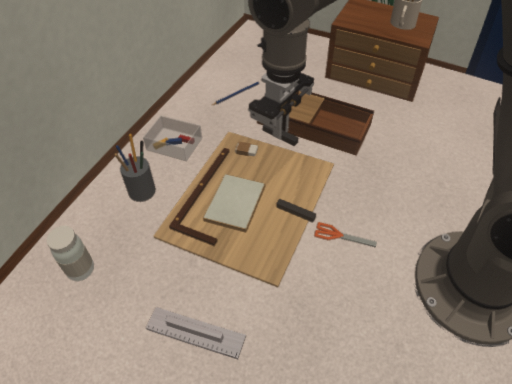

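Call:
{"api": "apply_moves", "payload": {"moves": [[0.0,-0.02,-0.045,0,0,0,0.05],[0.0,-0.045,-0.095,0,0,0,0.1],[0.0,-0.07,-0.145,0,0,0,0.176],[0.0,-0.09,-0.195,0,0,0,0.176],[0.0,-0.098,-0.216,0,0,0,0.176],[0.0,-0.098,-0.216,-0.01,0,0,0.176],[0.0,-0.098,-0.216,-0.01,0,0,0.176]]}}

```text
t: 8.82
ee_pos: [451.0, -369.3, 91.6]
tool_rot: [2.2, -2.243, -0.005]
force: [0.0, 0.4, -0.9]
grip_width: 17.6
```

```bash
python3 - <<'E'
from h import *
state()
im=snap('side','s5')
E
```

```text
t 8.82 pos [ 451.  -369.3   91.6] yaw_jaw -91.1 z [-0.002  0.002 -1.   ] F [ 0.   0.4 -0.9] w 17.6
```

View pics/s5.png

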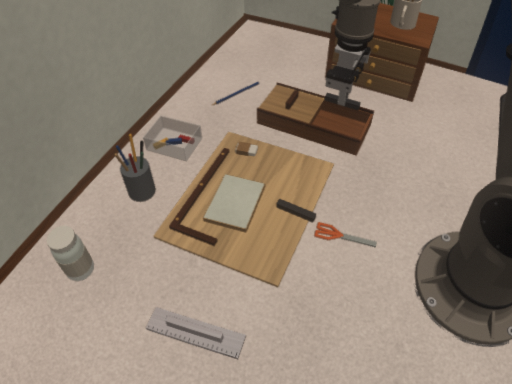

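Call:
{"api": "apply_moves", "payload": {"moves": [[0.0,0.001,-0.002,-0.03,0,0,0],[0.0,0.001,-0.002,-0.055,0,0,0],[0.0,0.001,-0.002,-0.07,0,0,0],[0.0,0.001,-0.002,-0.077,0,0,0],[0.0,0.001,-0.002,-0.078,0,0,0],[0.0,0.001,-0.002,-0.078,0,0,0]]}}

```text
t: 9.62
ee_pos: [452.8, -373.2, 16.1]
tool_rot: [-2.199, 2.244, -0.001]
force: [0.8, 0.3, -0.9]
grip_width: 18.2
```

Call:
{"api": "apply_moves", "payload": {"moves": [[0.036,0,0,0,0,0,0],[0.036,0,0,0,0,0,0],[0.036,0,0,0.02,0,0,0],[0.036,0,0,0.06,0,0,0],[0.036,0,0,0.11,0,0,0],[0.036,0,0,0.11,0,0,0]]}}

```text
t: 10.38
ee_pos: [454.2, -374.3, 129.4]
tool_rot: [-2.197, 2.243, -0.01]
force: [-0.9, 0.7, -0.5]
grip_width: 35.9
```

```bash
python3 - <<'E'
from h import *
state()
im=snap('side','s6')
cv2.imwrite('pics/s6b.png',cv2.resize(im[80:155,250:380,::-1],None,fx=6,fy=6,interpolation=cv2.INTER_CUBIC))
E
```

```text
t 10.38 pos [ 454.2 -374.3  129.4] yaw_jaw -91.2 z [ 0.005 -0.003 -1.   ] F [-0.9  0.7 -0.5] w 35.9
```

View pics/s6b.png

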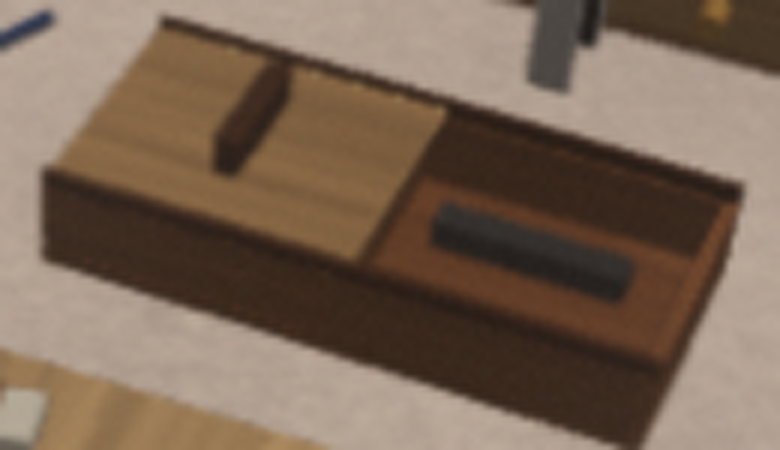

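Call:
{"api": "apply_moves", "payload": {"moves": [[0.06,0,0.06,0,0,0,-0.042],[0.06,0,0.12,0,0,0,-0.042],[0.06,0,0.18,0,0,0,-0.042],[0.06,-0.003,0.24,0,0,0,-0.042],[0.06,-0.006,0.3,0,0,0,-0.042],[0.06,-0.006,0.345,-0.02,0,0,-0.042],[0.06,-0.006,0.36,-0.05,0,0,-0.042],[0.06,-0.006,0.36,-0.06,0,0,-0.042],[0.06,-0.006,0.36,-0.06,0,0,-0.042]]}}

```text
t: 11.55
ee_pos: [445.7, -13.8, 64.8]
tool_rot: [2.149, -2.289, -0.002]
force: [0.1, -0.2, 0.1]
grip_width: 60.1
```

```bash
python3 - <<'E'
from h import *
state()
E
```

```text
t 11.55 pos [445.7 -13.8  64.8] yaw_jaw -93.6 z [-0.002 -0.    -1.   ] F [ 0.1 -0.2  0.1] w 60.1
```

Call:
{"api": "apply_moves", "payload": {"moves": [[0.06,0,-0.001,-0.03,0,0,0],[0.06,0,-0.001,-0.045,0,0,0],[0.06,0,-0.001,-0.051,0,0,0],[0.06,0,-0.001,-0.052,0,0,0],[0.0,0,-0.001,-0.052,0,0,0],[0.0,0,-0.001,-0.052,0,0,0],[0.0,0,-0.001,-0.052,0,0,0],[0.0,0,-0.001,-0.052,0,0,0],[0.0,0,-0.001,-0.052,0,0,0]], "squeeze": 35}}

```text
t: 12.68
ee_pos: [446.4, -13.9, 13.5]
tool_rot: [-2.151, 2.289, -0.0]
force: [0.1, 0.1, 2.4]
grip_width: 17.6
```

Call:
{"api": "apply_moves", "payload": {"moves": [[0.0,0,0,0.02,0,0,0],[0.0,0,0,0.06,0,0,0],[0.0,0,0,0.09,0,0,0],[0.0,0,0,0.09,0,0,0]]}}

```text
t: 13.18
ee_pos: [447.7, -13.9, 105.3]
tool_rot: [-2.149, 2.288, -0.004]
force: [-0.1, -0.3, -1.0]
grip_width: 17.8
```

```bash
python3 - <<'E'
from h import *
state()
im=snap('side','s7')
E
```

```text
t 13.18 pos [447.7 -13.9 105.3] yaw_jaw -93.6 z [ 0.004  0.    -1.   ] F [-0.1 -0.3 -1. ] w 17.8
```

View pics/s7.png

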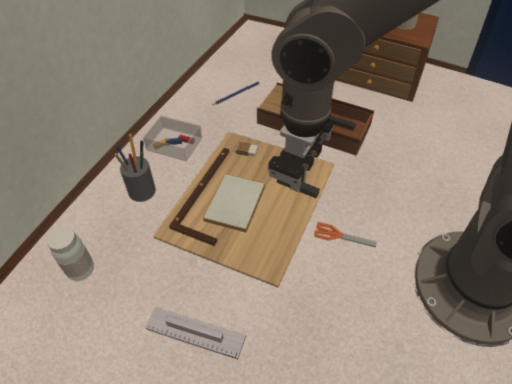

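Call:
{"api": "apply_moves", "payload": {"moves": [[0.0,0,-0.05,0,0,0,0.042],[0.0,0,-0.11,0,0,0,0.042],[0.0,0.003,-0.17,0,0,0,0.042],[0.0,0.006,-0.23,0,0,0,0.042],[0.0,0.006,-0.28,0,0,0,0.042],[0.0,0.006,-0.307,0,0,0,0.042],[0.0,0.006,-0.307,-0.01,0,0,0.042],[0.0,0.006,-0.307,-0.01,0,0,0.042],[0.0,0.006,-0.307,-0.01,0,0,0.042]]}}

```text
t: 14.35
ee_pos: [452.4, -319.7, 93.0]
tool_rot: [2.2, -2.242, -0.002]
force: [-0.6, -0.6, -0.4]
grip_width: 18.1
```

```bash
python3 - <<'E'
from h import *
state()
im=snap('side','s8')
cv2.imwrite('pics/s8b.png',cv2.resize(im[60:155,250:380,::-1],None,fx=6,fy=6,interpolation=cv2.INTER_CUBIC))
E
```

```text
t 14.35 pos [ 452.4 -319.7   93. ] yaw_jaw -91.1 z [-0.001  0.001 -1.   ] F [-0.6 -0.6 -0.4] w 18.1
```

View pics/s8b.png

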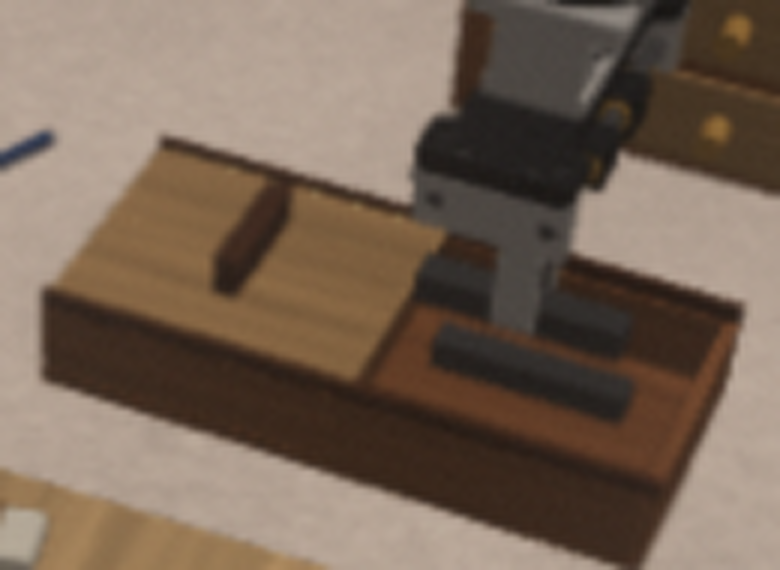

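Call:
{"api": "apply_moves", "payload": {"moves": [[0.0,0.001,-0.003,-0.03,0,0,0],[0.0,0.001,-0.003,-0.055,0,0,0],[0.0,0.001,-0.003,-0.07,0,0,0],[0.0,0.001,-0.003,-0.077,0,0,0],[0.0,0.001,-0.003,-0.078,0,0,0],[0.0,0.001,-0.003,-0.078,0,0,0]]}}

```text
t: 15.15
ee_pos: [453.8, -324.1, 16.1]
tool_rot: [-2.199, 2.244, -0.001]
force: [0.1, -0.3, -0.7]
grip_width: 17.7
```

Call:
{"api": "apply_moves", "payload": {"moves": [[0.032,0,0,0,0,0,0],[0.032,0,0,0,0,0,0],[0.032,0,0,0.02,0,0,0],[0.032,0,0,0.06,0,0,0],[0.032,0,0,0.11,0,0,0],[0.032,0,0,0.13,0,0,0.17]]}}

```text
t: 15.9
ee_pos: [454.4, -324.5, 148.5]
tool_rot: [-2.384, 2.045, -0.006]
force: [-0.1, 0.2, -0.3]
grip_width: 31.6
```

```bash
python3 - <<'E'
from h import *
state()
im=snap('side','s9')
cv2.imwrite('pics/s9b.png',cv2.resize(im[60:155,250:380,::-1],None,fx=6,fy=6,interpolation=cv2.INTER_CUBIC))
E
```

```text
t 15.9 pos [ 454.4 -324.5  148.5] yaw_jaw -81.3 z [ 0.003 -0.002 -1.   ] F [-0.1  0.2 -0.3] w 31.6
```

View pics/s9b.png

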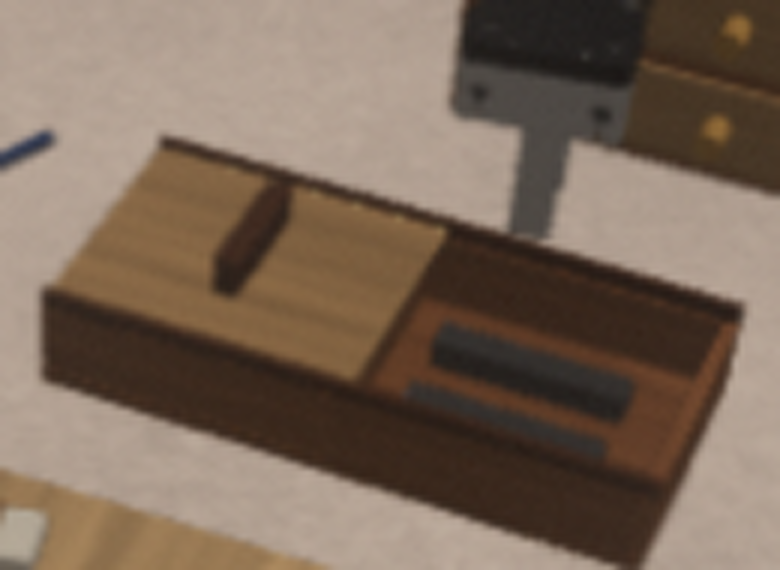

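Call:
{"api": "apply_moves", "payload": {"moves": [[0.06,0.03,-0.01,0,0,0,0.17],[0.06,0.06,-0.02,0,0,0,0.34],[0.06,0.1,-0.026,0,0,0,0.51],[0.06,0.143,-0.026,0,0,0,0.68],[0.06,0.143,-0.026,0,0,0,0.85],[0.06,0.143,-0.026,0,0,0,1.02],[0.06,0.143,-0.026,0,0,0,1.19],[0.06,0.143,-0.026,-0.02,0,0,1.36],[0.06,0.143,-0.026,-0.03,0,0,1.39],[0.06,0.143,-0.026,-0.03,0,0,1.39]]}}

```text
t: 17.2
ee_pos: [595.8, -349.8, 114.6]
tool_rot: [-3.14, 0.054, 0.002]
force: [-0.9, 0.1, 0.3]
grip_width: 59.9
```

```bash
python3 - <<'E'
from h import *
state()
E
```

```text
t 17.2 pos [ 595.8 -349.8  114.6] yaw_jaw -2.0 z [-0.001  0.001 -1.   ] F [-0.9  0.1  0.3] w 59.9
```

Call:
{"api": "apply_moves", "payload": {"moves": [[0.06,0,0,-0.03,0,0,0.01],[0.06,0,0,-0.048,0,0,0.015],[0.06,0,0,-0.053,0,0,0.015],[0.06,0,0,-0.053,0,0,0.015],[0.0,0,0,-0.053,0,0,0.015],[0.0,0,0,-0.053,0,0,0.015],[0.0,0,0,-0.053,0,0,0.015],[0.0,0,0,-0.053,0,0,0.015],[0.0,0,0,-0.053,0,0,0.015]], "squeeze": 30}}

```text
t: 18.32
ee_pos: [596.4, -349.9, 62.5]
tool_rot: [-3.141, 0.025, -0.0]
force: [-0.4, -0.3, -0.4]
grip_width: 13.3
```

Call:
{"api": "apply_moves", "payload": {"moves": [[0,-0.015,0,0,0,0,0],[0,-0.035,0.001,0,0,0,0],[0,-0.055,0.001,0,0,0,0],[0,-0.075,0.0015,0,0,0,0],[0,-0.095,0.002,0,0,0,0],[0,-0.115,0.002,0,0,0,0],[0,-0.135,0.0025,0,0,0,0],[0,-0.142,0.0025,0,0,0,0],[0,-0.145,0.0025,0,0,0,0],[0,-0.145,0.0025,0,0,0,0]]}}

```text
t: 19.58
ee_pos: [451.4, -347.2, 62.4]
tool_rot: [-3.141, 0.025, 0.001]
force: [-1.4, 3.1, 2.9]
grip_width: 13.6
```

Call:
{"api": "apply_moves", "payload": {"moves": [[0,-0.002,0,0,0,0,0],[0,-0.004,0,0,0,0,0],[0,-0.006,0,0,0,0,0],[0,-0.006,0,0,0,0,0]]}}

```text
t: 20.08
ee_pos: [446.4, -347.1, 62.5]
tool_rot: [-3.141, 0.024, -0.003]
force: [7.5, 3.5, -4.9]
grip_width: 13.6
```

```bash
python3 - <<'E'
from h import *
state();snap('side','s10')
E
```

```text
t 20.07 pos [ 446.4 -347.1   62.5] yaw_jaw -0.9 z [ 0.002  0.    -1.   ] F [ 7.5  3.5 -4.9] w 13.6
```

Force is rising: push a little further to confirm the stop.

Call:
{"api": "apply_moves", "payload": {"moves": [[0,-0.002,0,0,0,0,0],[0,-0.003,0,0,0,0,0],[0,-0.003,0,0,0,0,0]]}}

```text
t: 20.5
ee_pos: [446.3, -347.1, 62.5]
tool_rot: [3.141, -0.022, 0.01]
force: [22.5, 1.7, -20.3]
grip_width: 13.7
```

Call:
{"api": "apply_moves", "payload": {"moves": [[0,0.002,0,0,0,0,0],[0.06,0.002,0,0,0,0,0],[0.06,0.002,0,0,0,0,0],[0.06,0.002,0,0,0,0,0],[0.06,0.002,0,0.03,0,0,0],[0.06,0.002,0,0.08,0,0,0],[0.04,0.002,0,0.14,0,0,0],[0.0,0.002,0,0.16,0,0,0],[0.0,0.002,0,0.16,0,0,0]]}}

```text
t: 21.62
ee_pos: [444.9, -348.1, 224.2]
tool_rot: [3.139, -0.026, 0.004]
force: [-0.6, -0.4, -0.9]
grip_width: 33.6
```

```bash
python3 - <<'E'
from h import *
state();im=snap('side','s11'); snap('top','t11')
cv2.imwrite('pics/s11b.png',cv2.resize(im[60:155,250:380,::-1],None,fx=6,fy=6,interpolation=cv2.INTER_CUBIC))
E
```

```text
t 21.62 pos [ 444.9 -348.1  224.2] yaw_jaw -0.9 z [ 0.002 -0.002 -1.   ] F [-0.6 -0.4 -0.9] w 33.6
```

View pics/s11b.png

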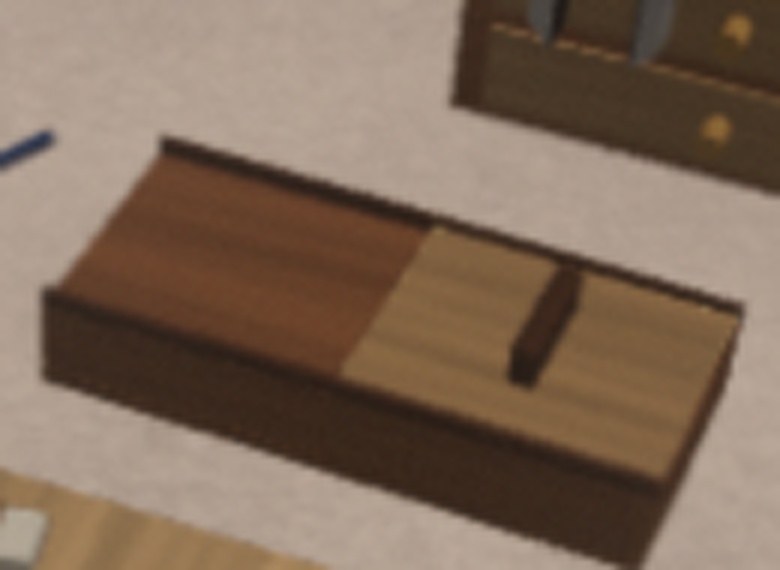

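View pics/t11.png

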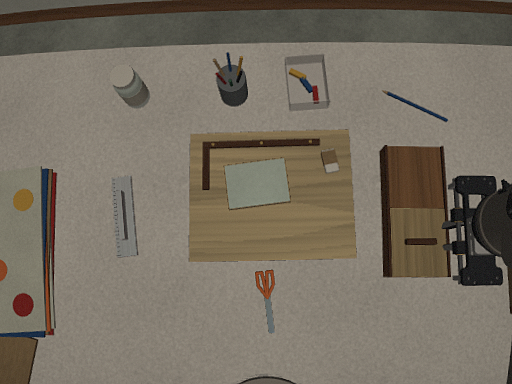

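```bash
cat > p.py <<'E'
from h import *
def linefit(n,im,a,b,z,half=6,N=25):
    """refine edge near world segment a->b (at height z): sample gradient peak along the normal in image, return fitted world line pt,dir"""
    g=cv2.GaussianBlur(cv2.cvtColor(im,cv2.COLOR_RGB2GRAY).astype(np.float32),(0,0),0.7)
    P=[];a,b=np.array(a,float),np.array(b,float);t=(b-a)/np.linalg.norm(b-a);nn=np.array([-t[1],t[0]])
    for s in np.linspace(.12,.88,N):
        c=a+s*(b-a);off=np.arange(-half,half+.01,.5)
        W=np.c_[c+off[:,None]*nn,np.full(len(off),z)];uv=w2px(n,W).astype(np.float32)
        v=cv2.remap(g,uv[:,0].copy(),uv[:,1].copy(),cv2.INTER_LINEAR).ravel()
        d=np.abs(np.gradient(v)); 
        if d.max()<2: continue
        w=d**2*(d>.5*d.max()); P.append(W[0,:2]*0+c+nn*(w@off/w.sum()))
    vx=cv2.fitLine(np.array(P,np.float32),cv2.DIST_HUBER,0,.01,.01).ravel()
    return vx[2:],vx[:2],len(P)
E
python3 - <<'E'
from p import *
im=cv2.cvtColor(cv2.imread('pics/top0.png'),cv2.COLOR_BGR2RGB)
H,S,V=[cv2.cvtColor(cv2.imread('pics/t11.png'),cv2.COLOR_BGR2HSV)[...,i].astype(int) for i in range(3)]
p=(S<50)&(V>95);p[:,:205]=0; p[:,295:]=0; p[:155]=0; p[215:]=0
for r in rect('top',p,24): print('panel z24',r)
# board axes: refine edges
th=np.radians(1.1);R=np.array([[np.cos(th),-np.sin(th)],[np.sin(th),np.cos(th)]]);c=np.array([570,-10.6])
im=cv2.cvtColor(cv2.imread('pics/t11.png'),cv2.COLOR_BGR2RGB)
for nm,a,b,z in [('farF in',(118,140),(118,-124),22),('leftF in',(13,150),(100,150),22),('boardnear',(-160,190),(-160,-190),10),('boardright',(-150,-200),(150,-200),10),('boardfar',(160,190),(160,-190),10),('boardleft',(-150,200),(150,200),10)]:
    pt,d,n=linefit('top',im,c+R@a,c+R@b,z); q=R.T@(pt-c); print(nm,q.round(1),'ang',np.degrees(np.arctan2(d[1],d[0])).round(2),n)
state()
E
```

```text
panel z24 (array([257., 183.]), array([594.4,  23. , 145.2, 106.3, -82.8]), 2489.5)
farF in [115.5  18. ] ang -88.95 25
leftF in [ 58.7 148.4] ang 1.22 25
boardnear [-161.2   44.5] ang -89.05 21
boardright [  -0.5 -200.2] ang 1.1 25
boardfar [161.3  26.7] ang -89.54 9
boardleft [ 13.3 200.9] ang 1.79 24
t 21.73 pos [ 443.9 -347.4  221.8] yaw_jaw -0.9 z [-0.001  0.    -1.   ] F [ 0.2  0.6 -1.1] w 25.6
```

Call:
{"api": "apply_moves", "payload": {"moves": [[0.094,0.01,0.05,0,0,0,-0.17],[0.094,0.02,0.11,0,0,0,-0.34],[0.094,0.03,0.17,0,0,0,-0.51],[0.094,0.04,0.23,-0.02,0,0,-0.68],[0.094,0.05,0.29,-0.06,0,0,-0.85],[0.094,0.053,0.35,-0.1,0,0,-1.02],[0.094,0.053,0.366,-0.12,0,0,-1.19],[0.094,0.053,0.366,-0.14,0,0,-1.36],[0.094,0.053,0.366,-0.14,0,0,-1.53],[0.094,0.053,0.366,-0.14,0,0,-1.536],[0.094,0.053,0.366,-0.14,0,0,-1.536]]}}

```text
t: 23.1
ee_pos: [496.5, 18.6, 81.3]
tool_rot: [2.242, -2.199, -0.002]
force: [-0.3, 0.5, 0.1]
grip_width: 94.0
```

```bash
python3 -c "
from h import *
state();snap('side','s12')"
```

```text
t 23.1 pos [496.5  18.6  81.3] yaw_jaw -88.9 z [-0.002 -0.    -1.   ] F [-0.3  0.5  0.1] w 94.0
```

View pics/s12.png

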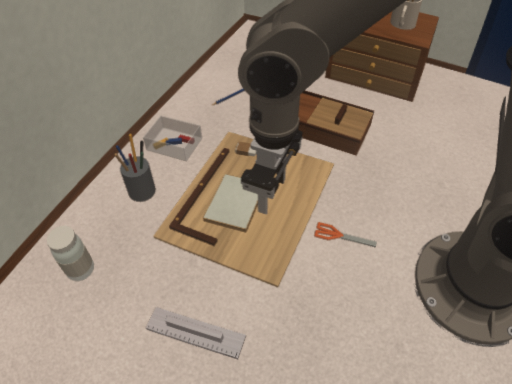

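Call:
{"api": "apply_moves", "payload": {"moves": [[0.094,0,0,-0.04,0,0,0],[0.094,0,0,-0.06,0,0,0],[0.094,0,0,-0.067,0,0,0],[0.094,0.01,0,-0.067,0,0,0],[0.094,0.018,0,-0.067,0,0,0],[0.094,0.026,0,-0.067,0,0,0],[0.094,0.034,0,-0.067,0,0,0],[0.094,0.04,0.001,-0.067,0,0,0],[0.094,0.046,0.001,-0.067,0,0,0],[0.094,0.052,0.001,-0.067,0,0,0],[0.094,0.057,0.001,-0.067,0,0,0],[0.094,0.057,0.001,-0.067,0,0,0]]}}

```text
t: 24.65
ee_pos: [555.2, 19.6, 15.5]
tool_rot: [-2.241, 2.2, -0.001]
force: [0.1, -0.3, 1.1]
grip_width: 94.1
```

```bash
python3 -c "
from h import *
state();snap('side','s13');snap('top','t13')"
```

```text
t 24.65 pos [555.2  19.6  15.5] yaw_jaw -88.9 z [ 0.001  0.    -1.   ] F [ 0.1 -0.3  1.1] w 94.1
```

View pics/s13.png

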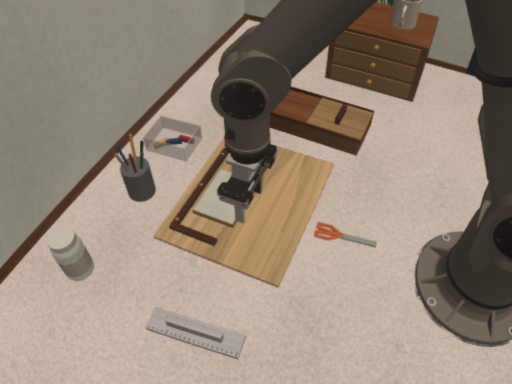

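View pics/t13.png

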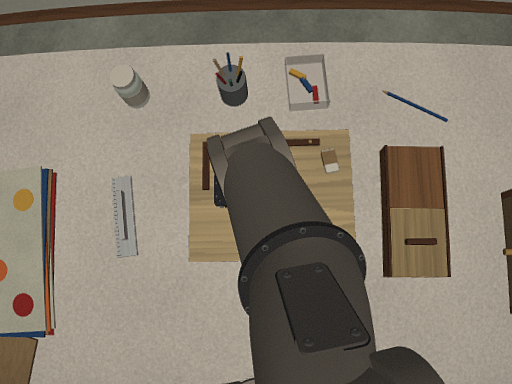

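Call:
{"api": "apply_moves", "payload": {"moves": [[0.094,0.004,0,0,0,0,0],[0.094,0.007,0,0,0,0,0],[0.094,0.01,0,0,0,0,0],[0.094,0.012,0,0,0,0,0],[0.094,0.013,0,0,0,0,0],[0.094,0.013,0,0,0,0,0]]}}

```text
t: 25.5
ee_pos: [567.5, 19.5, 15.4]
tool_rot: [-2.242, 2.2, -0.0]
force: [-2.6, -0.2, 0.4]
grip_width: 94.4
```

Call:
{"api": "apply_moves", "payload": {"moves": [[0.094,0.001,0,0,0,0,0],[0.094,0.002,0,0,0,0,0],[0.094,0.003,0,0,0,0,0],[0.094,0.003,0,0,0,0,0]]}}

```text
t: 26.0
ee_pos: [567.8, 19.5, 15.2]
tool_rot: [2.24, -2.198, -0.004]
force: [-17.1, 0.9, 14.5]
grip_width: 93.9
```

Call:
{"api": "apply_moves", "payload": {"moves": [[0.094,-0.015,0,0,0,0,0],[0.094,-0.03,0,0.02,0,0,0],[0.06,-0.03,-0.03,0.07,0,0,0.17],[0.05,-0.02,-0.08,0.09,0,0,0.34],[0.05,0.02,-0.12,0.09,0,0,0.51],[0.05,0.04,-0.14,0.09,0,0,0.68],[0.05,0.05,-0.14,0.09,0,0,0.85],[0.05,0.058,-0.14,0.09,0,0,1.02],[0.05,0.058,-0.14,0.09,0,0,1.19],[0.05,0.058,-0.14,0.09,0,0,1.36],[0.05,0.058,-0.14,0.09,0,0,1.53],[0.05,0.058,-0.14,0.09,0,0,1.571]]}}

```text
t: 27.5
ee_pos: [628.4, -120.5, 105.4]
tool_rot: [-3.141, -0.031, -0.001]
force: [-0.1, -0.4, 0.3]
grip_width: 49.8
```

```bash
python3 -c "
from h import *
state();snap('side','s14');snap('top','t14')"
```

```text
t 27.5 pos [ 628.4 -120.5  105.4] yaw_jaw 1.1 z [ 0.001  0.    -1.   ] F [-0.1 -0.4  0.3] w 49.8
```

View pics/s14.png

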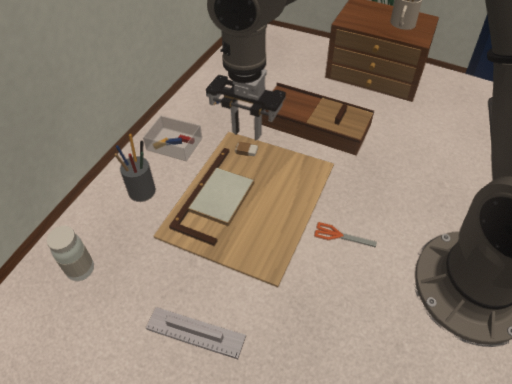

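View pics/t14.png

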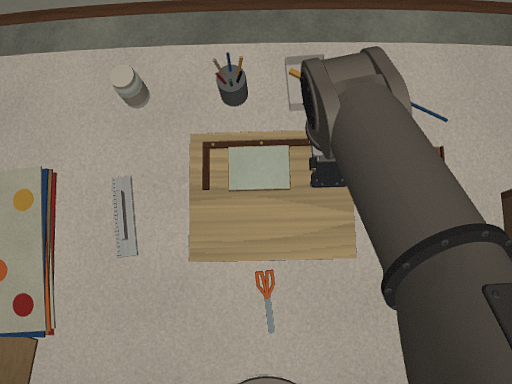

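```bash
python3 -c "
from h import *
print(px2w('top',[(290,170),(290,188),(229,147)],24).round(1)); print(px2w('top',[(321,152),(335,150),(338,170),(325,172)],25).round(1))"
```

```text
[[625.2 -58.4  24. ]
 [580.8 -57.7  24. ]
 [684.9  90.7  24. ]]
[[ 669.6 -134.7   25. ]
 [ 674.4 -169.1   25. ]
 [ 624.1 -174.5   25. ]
 [ 619.3 -142.8   25. ]]
```

Call:
{"api": "apply_moves", "payload": {"moves": [[0.05,0,0.03,0,0,0,0],[0.05,0,0.037,-0.02,0,0,0],[0.05,0,0.037,-0.05,0,0,0],[0.05,0,0.037,-0.08,0,0,0],[0.05,0,0.037,-0.091,0,0,0],[0.05,0,0.037,-0.091,0,0,0]]}}

```text
t: 28.35
ee_pos: [628.0, -83.5, 13.7]
tool_rot: [-3.141, -0.029, 0.002]
force: [-1.0, 0.6, 0.8]
grip_width: 50.3
```

Call:
{"api": "apply_moves", "payload": {"moves": [[0.05,0,0.01,0,0,0,0],[0.05,0,0.016,0,0,0,0],[0.05,0,0.022,0,0,0,0],[0.05,0,0.028,0,0,0,0],[0.05,-0.001,0.034,0,0,0,0],[0.05,-0.001,0.04,0,0,0,0],[0.05,-0.001,0.046,0,0,0,0],[0.05,-0.001,0.051,0,0,0,0],[0.05,-0.001,0.055,0,0,0,0],[0.05,-0.001,0.059,0,0,0,0],[0.05,-0.001,0.062,0,0,0,0],[0.05,-0.001,0.062,0,0,0,0]]}}

```text
t: 29.85
ee_pos: [627.4, -20.8, 14.4]
tool_rot: [-3.141, -0.03, 0.0]
force: [0.3, -1.1, 0.5]
grip_width: 50.1
```

Call:
{"api": "apply_moves", "payload": {"moves": [[0.05,0,0.002,0,0,0,0],[0.05,0,0.003,0,0,0,0],[0.05,0,0.004,0,0,0,0],[0.05,0,0.004,0,0,0,0]]}}

```text
t: 30.35
ee_pos: [627.3, -18.9, 14.3]
tool_rot: [3.14, 0.028, -0.001]
force: [-0.1, -9.1, 2.7]
grip_width: 50.3
```

Call:
{"api": "apply_moves", "payload": {"moves": [[0.05,0,0.001,0,0,0,0],[0.05,0,0.002,0,0,0,0],[0.05,0,0.002,0,0,0,0]]}}

```text
t: 30.72
ee_pos: [627.2, -18.8, 14.4]
tool_rot: [3.138, 0.027, -0.001]
force: [-0.1, -16.1, 4.1]
grip_width: 50.0
```

Call:
{"api": "apply_moves", "payload": {"moves": [[0.05,0,-0.015,0,0,0,0],[0.05,0,-0.035,0.02,0,0,0],[0.05,0,-0.045,0.07,0,0,-0.17],[0.05,-0.03,-0.045,0.09,0,0,-0.34],[0.06,-0.06,-0.04,0.09,0,0,-0.51],[0.07,-0.1,-0.02,0.09,0,0,-0.68],[0.094,-0.12,0.02,0.09,0,0,-0.85],[0.094,-0.12,0.05,0.09,0,0,-1.02],[0.094,-0.12,0.08,0.09,0,0,-1.19],[0.094,-0.12,0.08,0.09,0,0,-1.36],[0.094,-0.12,0.08,0.09,0,0,-1.53],[0.094,-0.12,0.08,0.09,0,0,-1.571]]}}

```text
t: 32.22
ee_pos: [507.1, 65.0, 104.3]
tool_rot: [-2.239, 2.203, 0.001]
force: [0.1, -0.3, 0.2]
grip_width: 94.0
```

```bash
python3 -c "
from h import *
state();im=snap('side','s15');snap('top','t15')
cv2.imwrite('pics/s15b.png',cv2.resize(im[120:270,150:340,::-1],None,fx=4,fy=4,interpolation=cv2.INTER_CUBIC))"
```

```text
t 32.23 pos [507.1  65.  104.3] yaw_jaw -89.1 z [-0.     0.001 -1.   ] F [ 0.1 -0.3  0.2] w 94.0
```

View pics/s15b.png

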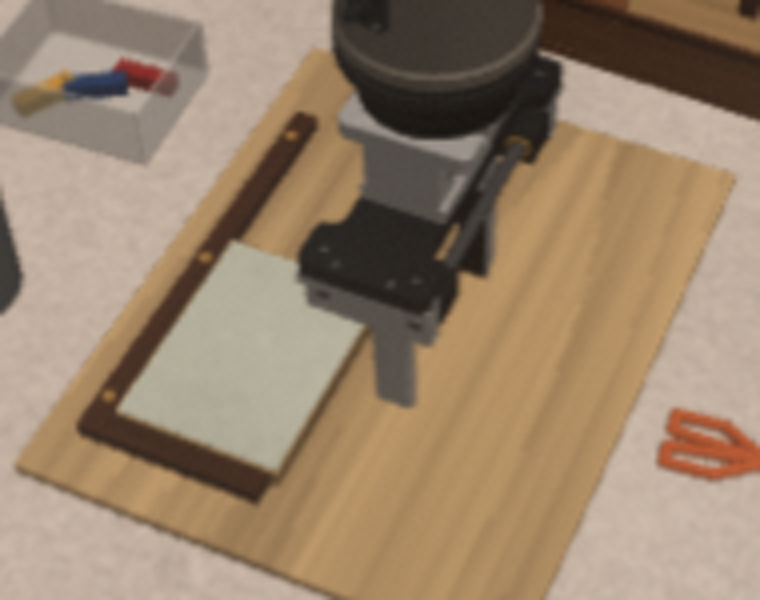

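Call:
{"api": "apply_moves", "payload": {"moves": [[0.094,0,0,-0.05,0,0,0.003],[0.094,0.02,0,-0.08,0,0,0.003],[0.094,0.035,0,-0.089,0,0,0.003],[0.094,0.045,0,-0.089,0,0,0.003],[0.094,0.052,0,-0.089,0,0,0.003],[0.094,0.057,0,-0.089,0,0,0.003],[0.094,0.06,0,-0.089,0,0,0.003],[0.094,0.061,0,-0.089,0,0,0.003],[0.094,0.061,0,-0.089,0,0,0.003]]}}

```text
t: 33.45
ee_pos: [566.7, 64.4, 15.7]
tool_rot: [2.244, -2.196, -0.002]
force: [-8.4, -0.3, 7.0]
grip_width: 93.7
```

Call:
{"api": "apply_moves", "payload": {"moves": [[0.094,0.001,0,0,0,0,0],[0.094,0.002,0,0,0,0,0],[0.094,0.002,0,0,0,0,0]]}}

```text
t: 33.83
ee_pos: [566.9, 64.4, 15.5]
tool_rot: [2.242, -2.193, -0.005]
force: [-20.7, -0.1, 17.4]
grip_width: 93.9
```

Call:
{"api": "apply_moves", "payload": {"moves": [[0.094,-0.015,0,0,0,0,0],[0.094,-0.035,0,0.02,0,0,0],[0.08,-0.06,0,0.07,0,0,0],[0.06,-0.06,-0.05,0.12,0,0,0],[0.06,-0.06,-0.1,0.13,0,0,0],[0.06,-0.06,-0.16,0.13,0,0,0],[0.06,-0.06,-0.22,0.13,0,0,0],[0.06,-0.06,-0.28,0.13,0,0,0],[0.06,-0.06,-0.28,0.13,0,0,0]]}}

```text
t: 34.95
ee_pos: [509.2, -220.2, 145.6]
tool_rot: [2.238, -2.204, 0.002]
force: [-0.4, 0.4, 0.1]
grip_width: 60.1
```

```bash
python3 -c "
from h import *
state();im=snap('side','s16');it=snap('top','t16')
cv2.imwrite('pics/s16b.png',cv2.resize(im[295:365,130:260,::-1],None,fx=6,fy=6,interpolation=cv2.INTER_CUBIC))
cv2.imwrite('pics/t16b.png',cv2.resize(it[165:270,95:155,::-1],None,fx=5.5,fy=5.5,interpolation=cv2.INTER_CUBIC))
cv2.imwrite('pics/t16c.png',cv2.resize(it[120:275,180:365,::-1],None,fx=3.6,fy=3.6,interpolation=cv2.INTER_CUBIC))"
```

```text
t 34.95 pos [ 509.2 -220.2  145.6] yaw_jaw -89.1 z [ 0.    -0.001 -1.   ] F [-0.4  0.4  0.1] w 60.1
```

View pics/s16b.png

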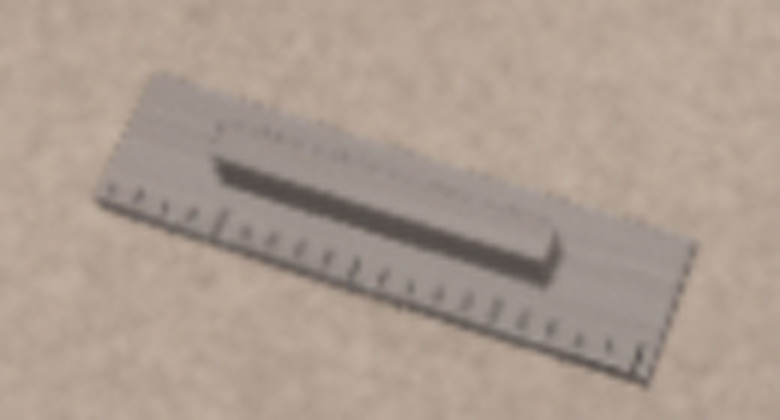

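View pics/t16b.png

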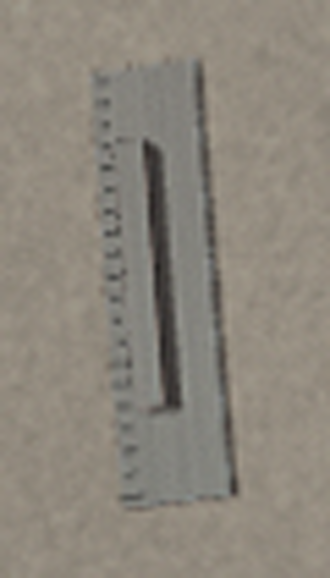

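View pics/t16c.png

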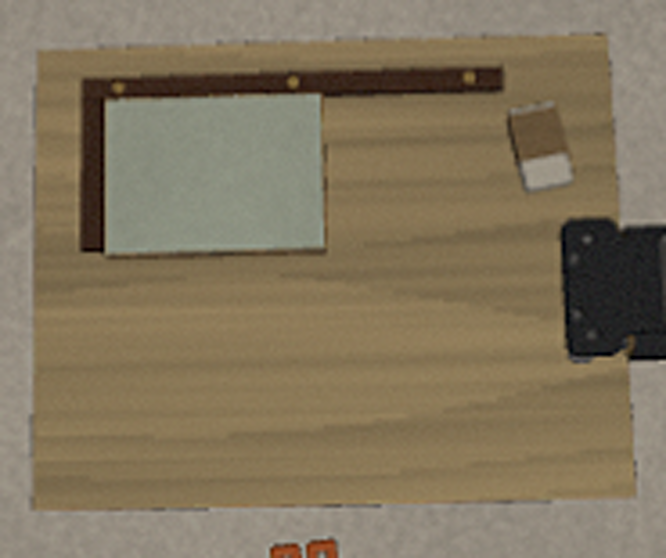

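```bash
python3 -c "
from h import *
T=np.array([(94,70),(197,60),(228,492),(124,506)])/5.5-.41+[95,165]
S=np.array([(155,72),(697,241),(650,373),(97,198)])/6-.417+[130,295]
for n,P in(('top',T),('side',S)):
    w=px2w(n,P,10)[:,:2]; r=cv2.minAreaRect(w.astype(np.float32)); print(n,w.round(1).tolist(),w.mean(0).round(1),r)
# rib top z36: top view rib right edge
w=px2w('top',np.array([(145,138),(165,410)])/5.5-.41+[95,165],36);print(w)
w=px2w('side',np.array([(213,158),(550,265),(560,235),(220,122)])/6-.417+[130,295],36);print(w.round(1),w.mean(0))
"
```

```text
top [[614.7, 389.5], [618.8, 340.6], [423.1, 316.2], [416.4, 363.7]] [518.2 352.5] ((518.68310546875, 352.32122802734375), (199.9617462158203, 49.01145553588867), 7.414052486419678)
side [[618.9, 341.1], [419.9, 314.0], [413.9, 361.2], [611.2, 389.7]] [515.9 351.5] ((516.0413818359375, 351.922607421875), (200.8148193359375, 49.21446990966797), 7.765233039855957)
[[577.52035446 353.40429655  36.        ]
 [457.13681112 337.56918012  36.        ]]
[[572.8 366.9  36. ]
 [454.1 350.6  36. ]
 [456.  340.1  36. ]
 [577.6 354.9  36. ]] [515.14081662 353.13593728  36.        ]
```

Call:
{"api": "apply_moves", "payload": {"moves": [[0.06,0,0.06,0,0,0,0],[0.06,0,0.12,0,0,0,0],[0.06,0,0.18,0,0,0,0],[0.06,0,0.24,0,0,0,0],[0.06,0,0.3,0,0,0,0],[0.06,0,0.36,0,0,0,0],[0.06,0.004,0.42,0,0,0,0.117],[0.06,0.008,0.48,0,0,0,0.117],[0.06,0.008,0.54,-0.02,0,0,0.117],[0.06,0.008,0.572,-0.05,0,0,0.117],[0.06,0.008,0.572,-0.08,0,0,0.117],[0.06,0.008,0.572,-0.08,0,0,0.117]]}}

```text
t: 36.55
ee_pos: [515.7, 357.2, 63.8]
tool_rot: [2.371, -2.056, -0.002]
force: [0.0, 0.5, 1.4]
grip_width: 60.1
```

```bash
python3 -c "
from h import *
state();im=snap('side','s17');it=snap('top','t17')
cv2.imwrite('pics/s17b.png',cv2.resize(im[250:365,130:270,::-1],None,fx=5,fy=5,interpolation=cv2.INTER_CUBIC))"
```

```text
t 36.55 pos [515.7 357.2  63.8] yaw_jaw -81.9 z [-0.003 -0.002 -1.   ] F [0.  0.5 1.4] w 60.1
```

View pics/s17b.png

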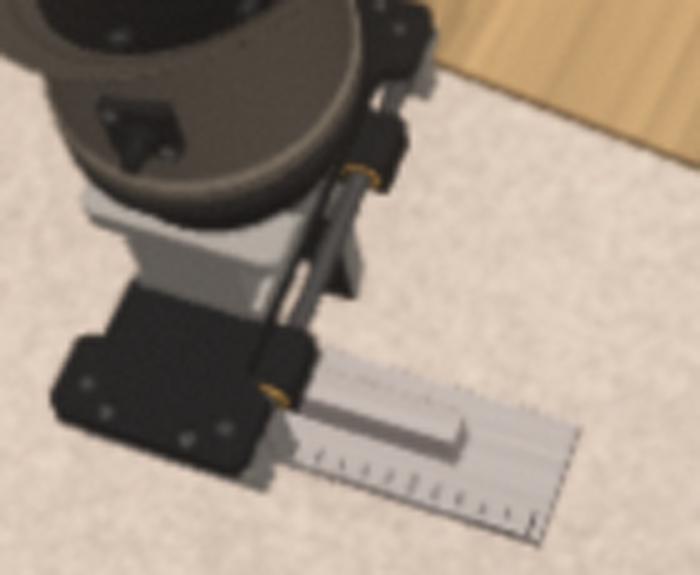

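View pics/t17.png

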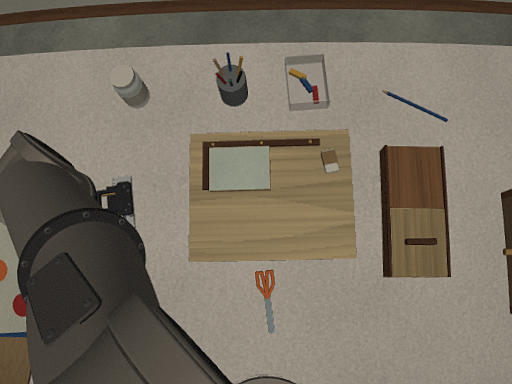

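Call:
{"api": "apply_moves", "payload": {"moves": [[0.06,0,0,0,0,0,0],[0.06,0,0,0,0,0,0],[0.06,0,0,-0.02,0,0,0],[0.06,0,0,-0.02,0,0,0]]}}

```text
t: 37.15
ee_pos: [517.6, 355.6, 43.7]
tool_rot: [2.368, -2.061, -0.001]
force: [0.1, -0.2, 0.1]
grip_width: 60.3
```

Call:
{"api": "apply_moves", "payload": {"moves": [[0.06,0,-0.003,-0.02,0,0,0],[0.06,0,-0.003,-0.028,0,0,0],[0.06,0,-0.003,-0.029,0,0,0],[0.0,0,-0.003,-0.029,0,0,0],[0.0,0,-0.003,-0.029,0,0,0],[0.0,0,-0.003,-0.029,0,0,0],[0.0,0,-0.003,-0.029,0,0,0],[0.0,0,-0.003,-0.029,0,0,0],[0.0,0,-0.003,-0.029,0,0,0]], "squeeze": 50}}

```text
t: 38.28
ee_pos: [518.5, 353.5, 16.6]
tool_rot: [-2.37, 2.062, -0.0]
force: [-0.3, 1.1, 1.5]
grip_width: 13.3
```

Call:
{"api": "apply_moves", "payload": {"moves": [[0.0,0,0,0.01,0,0,0],[0.0,0,0,0.03,0,0,0],[0.0,0,0,0.05,0,0,0],[0.0,0,0,0.07,0,0,0],[0.0,0,0,0.07,0,0,0]]}}

```text
t: 38.9
ee_pos: [519.4, 354.2, 88.8]
tool_rot: [-2.367, 2.06, -0.002]
force: [-0.7, -0.6, -4.2]
grip_width: 14.0
```

```bash
python3 -c "
from h import *
state();im=snap('side','s18')"
```

```text
t 38.9 pos [519.4 354.2  88.8] yaw_jaw -82.1 z [ 0.003  0.002 -1.   ] F [-0.7 -0.6 -4.2] w 14.0
```

View pics/s18.png

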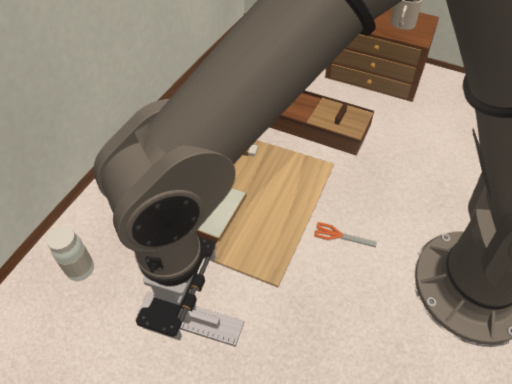

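Call:
{"api": "apply_moves", "payload": {"moves": [[0,0,-0.03,0,0,0,0.15],[0,0,-0.07,0,0,0,0.3],[0,0.005,-0.11,0,0,0,0.46],[0,0.01,-0.15,0,0,0,0.62],[0,0.015,-0.19,0,0,0,0.78],[0,0.02,-0.23,0,0,0,0.94],[0,0.022,-0.27,0,0,0,1.1],[0,0.024,-0.288,0,0,0,1.26],[0,0.024,-0.288,0,0,0,1.4],[0,0.024,-0.288,0,0,0,1.452],[0,0.024,-0.288,-0.01,0,0,1.452],[0,0.024,-0.288,-0.01,0,0,1.452]]}}

```text
t: 40.45
ee_pos: [541.5, 65.4, 75.1]
tool_rot: [3.141, 0.029, -0.003]
force: [-1.0, 1.9, -3.2]
grip_width: 13.8
```

```bash
python3 -c "
from h import *
state();im=snap('side','s19');snap('top','t19')
cv2.imwrite('pics/s19b.png',cv2.resize(im[110:290,140:350,::-1],None,fx=3.6,fy=3.6,interpolation=cv2.INTER_CUBIC))"
```

```text
t 40.45 pos [541.5  65.4  75.1] yaw_jaw 1.1 z [-0.002 -0.    -1.   ] F [-1.   1.9 -3.2] w 13.8
```

View pics/s19b.png

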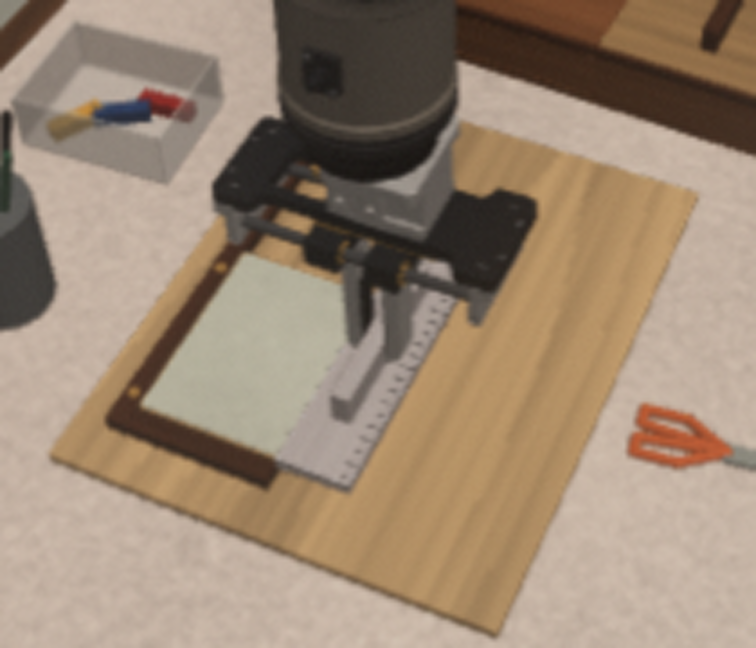

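View pics/t19.png

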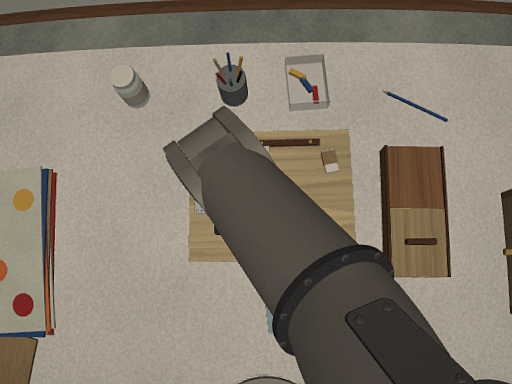

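Call:
{"api": "apply_moves", "payload": {"moves": [[0,0,0,-0.02,0,0,0],[0,0,0,-0.035,0,0,0],[0,0,0,-0.043,0,0,0],[0,0,0,-0.046,0,0,0],[0,0,0,-0.046,0,0,0]]}}

```text
t: 41.18
ee_pos: [542.5, 65.7, 30.4]
tool_rot: [-3.141, -0.032, 0.0]
force: [-0.2, 1.5, -3.1]
grip_width: 13.7
```

Call:
{"api": "apply_moves", "payload": {"moves": [[0,0,0,-0.002,0,0,0],[0,0,0,-0.003,0,0,0],[0,0,0,-0.003,0,0,0]]}}

```text
t: 41.55
ee_pos: [542.4, 65.5, 27.5]
tool_rot: [-3.141, -0.031, -0.0]
force: [0.5, -0.2, -3.9]
grip_width: 13.5
```

Call:
{"api": "apply_moves", "payload": {"moves": [[0,0,0,-0.001,0,0,0],[0,0,0,-0.002,0,0,0],[0,0,0,-0.002,0,0,0]]}}

```text
t: 41.92
ee_pos: [542.5, 65.6, 26.5]
tool_rot: [3.141, 0.031, 0.001]
force: [-7.5, -2.4, 20.8]
grip_width: 14.0
```

Call:
{"api": "apply_moves", "payload": {"moves": [[0,0,0,0.0015,0,0,0],[0.022,0,0,0.0015,0,0,0],[0.022,0,0,0.0015,0,0,0],[0.022,0,0,0.02,0,0,0],[0.022,0,0,0.06,0,0,0],[0.03,-0.04,0,0.08,0,0,0],[0.06,-0.08,0,0.08,0,0,0],[0.094,-0.08,0,0.08,0,0,0]]}}

```text
t: 42.92
ee_pos: [460.6, 65.2, 106.7]
tool_rot: [3.139, 0.033, 0.001]
force: [0.7, -0.4, -0.2]
grip_width: 46.3
```

```bash
python3 -c "
from h import *
state();im=snap('side','s20');snap('top','t20')
cv2.imwrite('pics/s20b.png',cv2.resize(im[110:290,140:350,::-1],None,fx=3.6,fy=3.6,interpolation=cv2.INTER_CUBIC))"
```

```text
t 42.92 pos [460.6  65.2 106.7] yaw_jaw 1.2 z [ 0.001 -0.002 -1.   ] F [ 0.7 -0.4 -0.2] w 46.3
```

View pics/s20b.png

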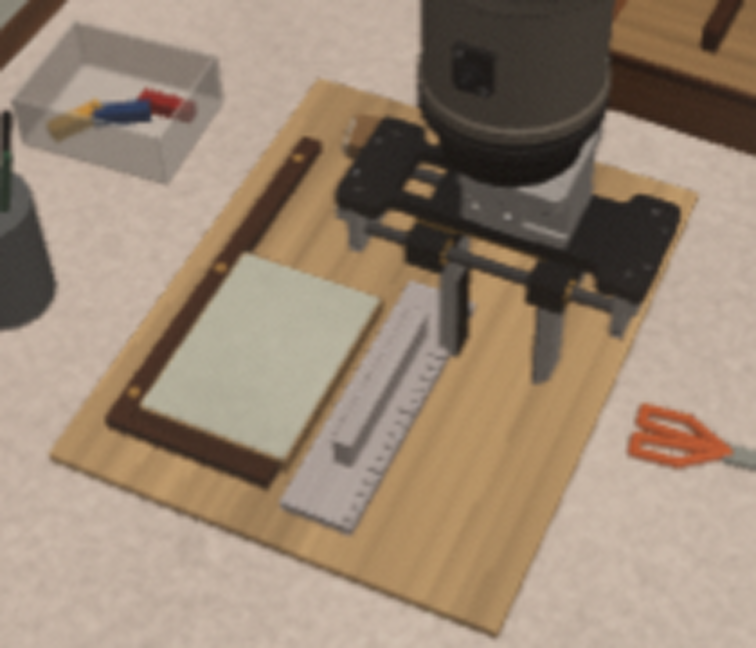

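Call:
{"api": "apply_moves", "payload": {"moves": [[0.094,0.01,0,0,0,0,-0.17],[0.094,0.025,0,0,0,0,-0.34],[0.094,0.03,0,0,0,0,-0.51],[0.094,0.03,0,0,0,0,-0.68],[0.094,0.03,0,0,0,0,-0.85],[0.094,0.03,0,0,0,0,-1.02],[0.094,0.03,0,0,0,0,-1.19],[0.094,0.03,0,0,0,0,-1.36],[0.094,0.03,0,-0.02,0,0,-1.53],[0.094,0.03,0,-0.06,0,0,-1.572],[0.094,0.03,0,-0.08,0,0,-1.572],[0.094,0.03,0,-0.08,0,0,-1.572]]}}

```text
t: 44.52
ee_pos: [492.2, 65.9, 24.4]
tool_rot: [2.242, -2.199, -0.003]
force: [0.2, 0.6, 0.7]
grip_width: 93.9
```

```bash
python3 -c "
from h import *
state();im=snap('side','s21')
cv2.imwrite('pics/s21b.png',cv2.resize(im[110:290,140:350,::-1],None,fx=3.6,fy=3.6,interpolation=cv2.INTER_CUBIC))"
```

```text
t 44.52 pos [492.2  65.9  24.4] yaw_jaw -88.9 z [-0.002  0.    -1.   ] F [0.2 0.6 0.7] w 93.9
```

View pics/s21b.png

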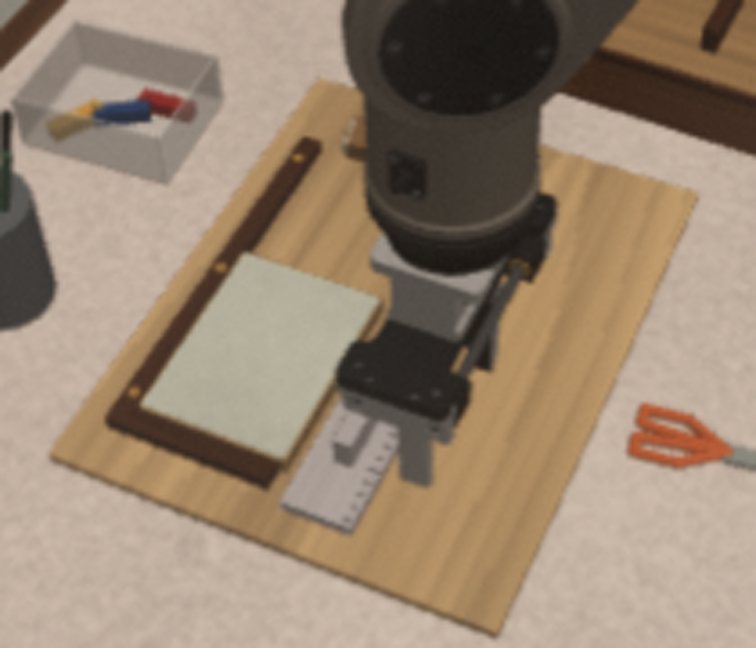

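Lower a further 10 mm and push.

Call:
{"api": "apply_moves", "payload": {"moves": [[0.094,0,0,-0.008,0,0,0],[0.094,0,0,-0.0115,0,0,0],[0.094,0.007,0,-0.0115,0,0,0],[0.094,0.012,0,-0.0115,0,0,0],[0.094,0.016,0,-0.0115,0,0,0],[0.094,0.018,0,-0.0115,0,0,0],[0.094,0.02,0,-0.0115,0,0,0],[0.094,0.022,0,-0.0115,0,0,0],[0.094,0.022,0,-0.0115,0,0,0]]}}

```text
t: 45.7
ee_pos: [513.8, 65.5, 13.9]
tool_rot: [2.242, -2.2, -0.001]
force: [-5.2, -0.5, 3.6]
grip_width: 94.1
```

Call:
{"api": "apply_moves", "payload": {"moves": [[0.094,0.001,0,0,0,0,0],[0.094,0.002,0,0,0,0,0],[0.094,0.002,0,0,0,0,0]]}}

```text
t: 46.08
ee_pos: [516.2, 65.5, 13.9]
tool_rot: [2.242, -2.2, -0.0]
force: [-3.0, -0.3, 1.8]
grip_width: 94.1
```

Call:
{"api": "apply_moves", "payload": {"moves": [[0.094,0.001,0,0,0,0,0],[0.094,0.002,0,0,0,0,0],[0.094,0.002,0,0,0,0,0]]}}

```text
t: 46.45
ee_pos: [516.9, 65.5, 13.7]
tool_rot: [2.241, -2.199, -0.002]
force: [-11.7, 0.6, 9.5]
grip_width: 94.0
```

Call:
{"api": "apply_moves", "payload": {"moves": [[0.094,0.001,0,0,0,0,0],[0.094,0.001,0,0,0,0,0]]}}

```text
t: 46.7
ee_pos: [517.0, 65.5, 13.6]
tool_rot: [2.24, -2.198, -0.004]
force: [-16.8, -0.1, 12.9]
grip_width: 94.1
```

Call:
{"api": "apply_moves", "payload": {"moves": [[0.094,-0.008,0,0,0,0,0],[0.094,-0.025,0,0.01,0,0,0],[0.094,-0.04,0,0.05,0,0,0],[0.094,-0.04,-0.03,0.1,0,0,0],[0.08,-0.04,-0.09,0.13,0,0,0],[0.08,-0.02,-0.15,0.15,0,0,0],[0.08,0,-0.21,0.15,0,0,0],[0.08,0,-0.27,0.15,0,0,0],[0.08,0,-0.33,0.15,0,0,0],[0.08,0,-0.39,0.15,0,0,0],[0.08,0,-0.39,0.15,0,0,0]]}}

```text
t: 48.08
ee_pos: [517.6, -329.4, 164.2]
tool_rot: [2.234, -2.207, 0.002]
force: [0.1, 0.6, 0.1]
grip_width: 80.0
```

```bash
python3 -c "
from p import *
state();im=snap('side','s22');it=snap('top','t22')
cv2.imwrite('pics/s22b.png',cv2.resize(im[110:290,140:350,::-1],None,fx=3.6,fy=3.6,interpolation=cv2.INTER_CUBIC))
cv2.imwrite('pics/t22b.png',cv2.resize(it[120:275,180:365,::-1],None,fx=3.6,fy=3.6,interpolation=cv2.INTER_CUBIC))"
```

```text
t 48.08 pos [ 517.6 -329.4  164.2] yaw_jaw -89.3 z [ 0.    -0.001 -1.   ] F [0.1 0.6 0.1] w 80.0
```

View pics/s22b.png

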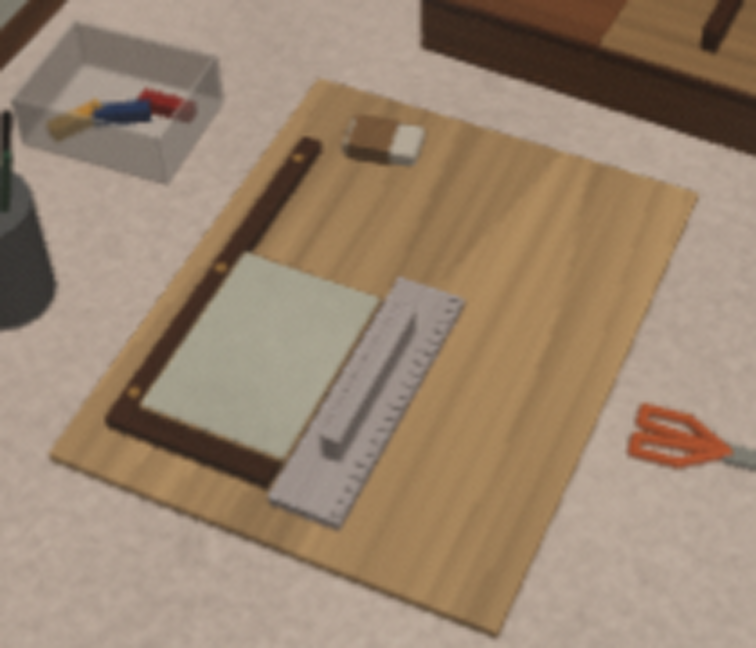

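View pics/t22.png

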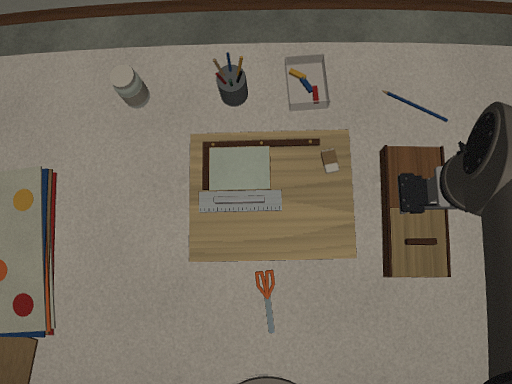

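View pics/t22b.png

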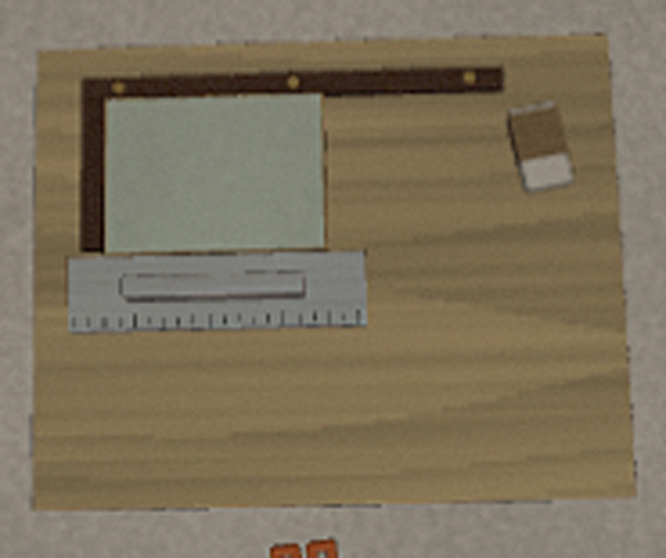

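```bash
python3 -c "
from p import *
it=snap('top','t23')
C=np.array([(68,257),(366,250),(367,324),(69,332)])/3.6-.36+[180,120]
w=px2w('top',C,20)[:,:2];print('rule',w.round(1).tolist(),w.mean(0).round(1))
a,b=w[0],w[1]; print(linefit('top',it,w[3],w[2],20,half=5))
P=np.array([(106,98),(323,94),(326,248),(105,252)])/3.6-.36+[180,120]
w=px2w('top',P,24)[:,:2];print('panel',w.round(1).tolist(),w.mean(0).round(1))
print(linefit('top',it,w[3],w[2],24,half=5))
d=cv2.absdiff(it,cv2.cvtColor(cv2.imread('pics/t22.png'),cv2.COLOR_BGR2RGB));print(d[130:270,180:360].max())
ctrl.finish_job();state()"
```

```text
rule [[575.8, 164.1], [579.1, -36.9], [529.0, -37.0], [524.7, 162.2]] [552.1  63.1]
(array([527.57825 ,  57.579334], dtype=float32), array([ 0.00669887, -0.9999776 ], dtype=float32), 11)
panel [[686.0, 140.1], [686.9, -8.7], [579.8, -10.1], [578.3, 138.4]] [632.8  64.9]
(array([578.43866,  57.55583], dtype=float32), array([ 0.01450865, -0.99989474], dtype=float32), 25)
21
the job is handed in; nothing more can be done
the job is handed in; nothing more can be done
```

The board is ready and I have handed the job in.

- **Sticks and box:** I opened the lid and put both sticks in the well. Only two of the four were on the board. I then slid the lid shut against its stop, and a picture of the box showed the well fully covered.
- **Panel:** I pushed it home against the far fence, then the left fence, then the far fence again. Every push met firm resistance, at 16–21 N.
- **Straightedge:** I laid it rib up and pushed it flush along the panel's near edge. It stopped within about 0.1 mm of where the panel contact predicted, at about 17 N. It overlaps the edge by roughly 25 mm at each end.
- **Eraser:** I did not touch it.

The last pictures showed the panel in the corner, the straightedge flat and flush, and the arm clear. In the last top-camera check:

- **Centres:** they put the rule's centre 80.7 mm to −x of the panel's, against 80 mm intended.
- **Edge angles:** the fitted line for the rule's near edge differed from the panel's edge by about 0.4°. That line used only 11 of 25 edge samples because of the ruler's tick marks, so I trusted the contact pushes and the visibly uniform seam instead.

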